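Shut the drip tank cover with the reach hook

ROBOT

A 6-joint arm with a two-finger parallel gripper is mounted at the origin on the work surface. World frame = base frame: x ahead of the robot, y to its left, z up, the work surface at z = 0. Lengths are in mm, angles in rad, forces in N, time in s.
With the tool pointing down it reaches from about 275 to 750 mm from the base axis. Payload 10.2 kg.
Tool frame: the origin (TCP) lies on the front face of the gripper's body, between the roots of the fingers; the fingertips stand 73 mm ahead of it and the grasp point (between the pads) lies 54 mm ahead of it; z points along the fingers, y is the direction in which the jaws open and shut (so a half turn about z gives the same grasp; the last joint's range is limited). The gripper opens to 85 mm and grips with 20 to 120 N. Pads are 22 mm wide; open, the fingers measure 114 mm over their backs; the gripper's body (76 mm by 85 mm) begins 54 mm behind the grasp point. The pads swing forward as they close: fully open they stand 13 mm farther back than shut.
Start: joints at [-1.554, 0.313, 1.498, -0, 1.331, -0.223], TCP at [124.678, -509.987, 303.894] pointing down, gripper open.
Joint ranges: [-2.94, 2.94], [-0.97, 2.17], [0.19, 2.56], [-1.23, 4.37], [0.02, 3.11], [-2.88, 2.88]. Speed limits (rad/s): [2.39, 2.39, 3.01, 3.14, 3.14, 3.14].

INTERFACE

Orientations are given as a unit quaternion [w, x, y, z].
In Python, from rig import ctrl gives the robot as it stands.
- The arm moves only by the tool move_arm, never from a script. Its argument "series" is a list of rows, each a list of 3 entries, a list of its own where there are three numbers: the shift along the tool's x, y, z in mm, then the turn about the tool's z in degrees, then the opening, from 0 (shut) to 1 (fully open). In form: [[[tx, ty, tz], yaw, grip], ...]. A call has 1 to 10 rows; each row is the pose to reach, as a shift and turn from the pose commanded when the call began, along the tool's axes at that moment; what a row does not reach only later rows make up. A row lasts 1/8 s, in which the tool goes at most 62.5 mm and 10.7 degrees, less where a joint would pass 70% of its speed; a pose out of reach is approached as far as the arm can. A call with a gripper value outside its range is refused whole. The fingers move at their own pace and stop on an object; "force" is the grip in N (left out, the last holds). Time passes only in rows, so rows that repeat a pose let the fingers close. It gives the time, the measured TCP pose, the force and the opening at its end, in the units of the state.
- ctrl.sense(): the state, without advancing time (a new reading comes with each control period).
- ctrl.capture(name): name is "side" or "top" or "wrist"; returns (picture, depth): 384x512x3 uint8, red, green, blue; 384x512 float32, mm along the optical axis (not along the pixel's ray), 0 where there is no reading.
- ctrl.camera_model(name): a dict with "fov_y" (degrees; the focal length in pixels is half the picture's height over the tangent of half this angle, whatever the lens; pixels are square), "cx", "cy" (the principal point, pixels), "dist_coeffs" ([k1, k2, p1, p2, k3] as OpenCV has them; the pictures are not rectified), "rvec" (rotation vector, rad) and "tvec" (3), from world to camera coordinates, as OpenCV has them. Camera axes: x right, y down, z forward; pixel columns grow to the right and rows downward; lengths in mm; the calibration is good to about 2 mm. A picture is of the moment at which its call begins: read the wrist's pose just before it. camera_model takes no time and is no camera call; for the wrist camera it gives the pose at the moment of the call.
- ctrl.finish_job(): hands the job in, once; it reports no verdict.
The state is a dict: "time_s": time; "joints": joint angles; "dq": joint speeds; "tau": joint torques, N m; "eef_pos": TCP position; "ee_rot": TCP orientation; "force": force on the tool from outside, world axes, zero at the start; "wrist_torque": the same for the moment, N m; "grip_width": opening from 0.0 (shut) to 1.0 (fully open).
Only numpy, scipy, OpenCV 4.12 (cv2) and the standard library are available. Lean on these libraries where they do the work, as an engineer would, in place of code of your own. Each camera call takes 0.05 s, during which the arm holds its last target.

TASK

Shut the drip tank's cover with the reach hook, keeping the gripper off the tank and its cover. Draw the hook by its bare steel end all the way out of its sleeve, lay it on the bench and let go, then take it by its handle, pass its prong through the eye on the open cover, swing the cover gently down until it is fully shut with the prong still in the eye, and finally lay the hook flat on the bench and let go of it. Leave the other things on the bench where they stand.

Things in the scene. Friction and masses are not known exactly. Their poses are not given: they have to be found in the camera images.
- hook: Loose reach hook, 0.2 kg, 168 mm long along x, z up. Origin under the front end of its handle: black handle 24 x 24 mm, x -80 to 0 mm, underside z = 0; steel bar 10 mm wide, 12 mm high, centre z = 12 mm, to x = 88 mm; at x = 83.5 a 9 mm round prong runs to -y, tip at y = -49, z = 12. Lies on its handle, balances at x = -12. At first 64 to 71 mm of the prong end stand out of the sleeve.
- hook_handle (a point): Middle of the hook's handle (hook x = -40 mm, z = 12 mm).
- hook_butt (a point): Rear end of the hook's handle (hook x = -80 mm, z = 12 mm).
- hook_prong (a point): Point on the hook's prong halfway along its free length (hook x = 83.5, y = -27, z = 12 mm).
- sleeve: Fixed aluminium sleeve on the bench, 110 mm long (x), 46 mm wide (y), 44 mm high; inside 38 mm wide, 40 mm high, no floor (the hook slides on the bench). Origin under its centre. Open mouth at its own x = -55 mm, closed at the other end; the hook comes out towards the sleeve's -x.
- tank: Fixed steel weighing platform (190 x 220 mm, top 50 mm above the bench) carrying an open drip tank 130 mm (x) x 200 mm (y), rim 125 mm above the bench, with a hinged cover. Origin on the bench under its centre; its -x side is the front, towards the robot.
- cover_hinge (a point): Middle of the cover's hinge line, at x = 65, y = 0, z = 127 mm of the tank. The hinge line is parallel to the tank's y axis; the cover opens upward at its front edge.
- cover_eye (a point): Centre of the round eye on the cover's free edge, 154 mm from the hinge line, at tank y = 0. Ring of 7 mm wire, opening 33 mm across, its axis parallel to the hinge line, so the prong passes through it sideways. The cover plate is 206 mm wide and ends 134 mm from the hinge. When shut the eye is 89 mm in front of the tank's origin, 130 mm above the bench.
- cover (a joint): Cover angle, rad: 0 shut (level), about 1.57 upright, grows to 1.85. Starts at 1.35 to 1.7. Stiff hinge: it stays where it is left; moving it takes up to about 5 N at the eye.
- jar: Closed jar, 68 mm across, 90 mm high; bystander. Origin under its centre.
- bottle: White bottle, 64 mm across, 170 mm high; bystander. Origin under its centre.
- beaker: Steel cup, 84 mm across, 100 mm high; bystander. Origin under its centre.
- collar: Steel pipe collar, 76 mm across, 22 mm high; bystander. Origin under its centre.
- spanner: Steel spanner, 170 mm long, lying flat; bystander. Origin under its middle.
- elbow: Steel pipe elbow standing on its flange, 60 mm across at the foot, 93 mm high; bystander. Origin under the foot's centre.
Not all that is in view belongs to the job. There is more than one size of the sleeve; the one meant has the size given above.

How it is judged:
By the outcome, as a careful person would: the job done as asked, in the order asked, and still so for the second after the job is handed in, with the robot touching nothing.
It also fails if it takes over 72 s, if anything falls off the work surface, if the arm or the gripper's body presses on something with over 40 N, if the wrist force passes 120 N, or if a joint passes its speed limit or range.

## Working session

There is one attempt and no reset: what is moved stays moved. The work goes in short steps, Python scripts to look and compute and a tool call to move; the robot and the scene stay as the last step left them, time stands still between calls to the robot, and variables do not carry over. Pictures are saved under pics/ and viewed, and the job is handed in when it is done.

Besides the shell and the picture viewer there is one more tool, called after "Call:" by a JSON object that holds its "api" and its "payload". move_arm: Moves the arm, as the interface text tells. Its arguments: {"type":"object","properties":{"series":{"type":"array","items":{"type":"array"}},"force":{"type":"number"}},"required":["series"]}

```bash
ls; mkdir -p pics
python3 - <<'E'
from rig import ctrl
import cv2,numpy as np
print(ctrl.sense())
for n in ["side","top","wrist"]:
    print(n,ctrl.camera_model(n))
    p,d=ctrl.capture(n)
    cv2.imwrite(f"pics/{n}0.png",p[:,:,::-1]); np.savez(f"pics/{n}0.npz",p=p,d=d)
E
```

```text
pics
{'time_s': 0.0, 'joints': array([-1.55439534e+00,  3.13445024e-01,  1.49845249e+00, -1.41072899e-05,
        1.33099188e+00, -2.23395114e-01]), 'dq': array([-0.00022218,  0.00046186,  0.00136371,  0.00037362,  0.00042265,
        0.00183182]), 'tau': array([-7.18748906e-04, -4.12264788e+01, -2.59738630e+01, -2.46500749e-04,
        4.18260592e-03, -1.77246676e-06]), 'eef_pos': array([ 124.67522605, -509.8067817 ,  303.33175964]), 'ee_rot': array([-6.45611487e-04,  9.92820425e-01,  1.19612635e-01,  6.01709296e-05]), 'force': array([ 1.17593715, -0.4976106 , -0.01459259]), 'wrist_torque': array([ 0.03443889,  0.0151737 , -0.0489887 ]), 'grip_width': 0.9983874113482293}
side {'fov_y': 46.52689893880482, 'cx': 255.82366041791045, 'cy': 191.5212090545219, 'dist_coeffs': array([-0.09219866,  0.        ,  0.        ,  0.        ,  0.        ]), 'rvec': array([ 0.14229354, -2.84591263,  1.26158583]), 'tvec': array([ 548.01284627,  132.79681792, 1447.63444986])}
top {'fov_y': 51.90331331751017, 'cx': 259.14834153973084, 'cy': 189.76128454630825, 'dist_coeffs': array([-0.00516805,  0.        ,  0.        ,  0.        ,  0.        ]), 'rvec': array([ 2.18832647, -2.16715128,  0.09133353]), 'tvec': array([  22.22524265,  545.75267511, 1202.07536135])}
wrist {'fov_y': 63.67508351562708, 'cx': 257.4340880251507, 'cy': 191.1628903797966, 'dist_coeffs': array([-0.05620857,  0.        ,  0.        ,  0.        ,  0.        ]), 'rvec': array([-2.26498276,  1.77789008,  0.28598158]), 'tvec': array([-524.53093913,  -41.10373057,  380.62711416])}
```

View pics/side0.png

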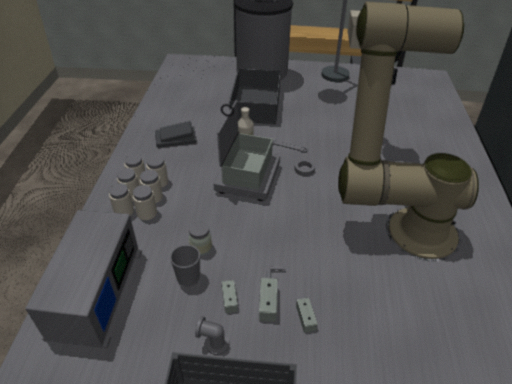

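View pics/top0.png

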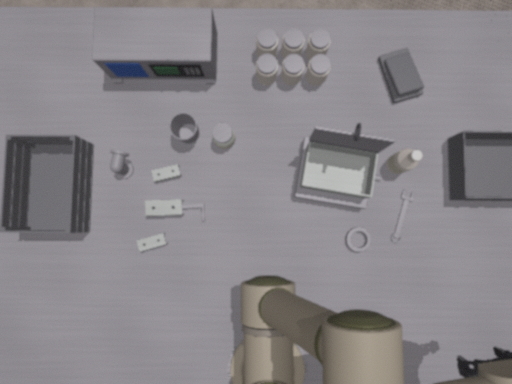

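View pics/wrist0.png

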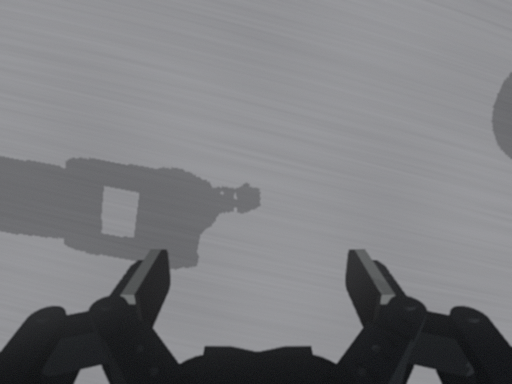

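```bash
cat > h.py <<'E'
import numpy as np,cv2
from rig import ctrl
def K(m):
    f=192/np.tan(np.radians(m['fov_y']/2)); return np.array([[f,0,m['cx']],[0,f,m['cy']],[0,0,1]])
def ray(m,px):
    px=np.asarray(px,float).reshape(-1,1,2)
    u=cv2.undistortPoints(px,K(m),m['dist_coeffs']).reshape(-1,2)
    R=cv2.Rodrigues(m['rvec'])[0]; c=-R.T@m['tvec']
    v=np.c_[u,np.ones(len(u))]@R
    return c,v
def onz(m,px,z):
    c,v=ray(m,px); t=(z-c[2])/v[:,2]; return c+t[:,None]*v
def dep(m,px,d):
    px=np.asarray(px,float).reshape(-1,2)
    c,v=ray(m,px); dd=np.array([d[int(round(y)),int(round(x))] for x,y in px]); return c+dd[:,None]*v
def cloud(m,d):
    yy,xx=np.mgrid[0:384,0:512]; px=np.c_[xx.ravel(),yy.ravel()].astype(float)
    c,v=ray(m,px); P=(c+d.reshape(-1,1)*v).reshape(384,512,3); P[d==0]=np.nan; return P
def proj(m,P):
    return cv2.projectPoints(np.asarray(P,float).reshape(-1,3),m['rvec'],m['tvec'],K(m),m['dist_coeffs'])[0].reshape(-1,2)
def tri(m1,p1,m2,p2):
    c1,v1=ray(m1,p1);c2,v2=ray(m2,p2);v1=v1[0];v2=v2[0]
    s=np.linalg.lstsq(np.c_[v1,-v2],c2-c1,rcond=None)[0]
    a=c1+s[0]*v1;b=c2+s[1]*v2
    return (a+b)/2,np.linalg.norm(a-b)
def crop(p,x0,x1,y0,y1,s,name):
    cv2.imwrite(name,cv2.resize(p[y0:y1,x0:x1,::-1],None,fx=s,fy=s,interpolation=cv2.INTER_CUBIC))
E
python3 - <<'E'
from h import *
t=np.load('pics/top0.npz');s=np.load('pics/side0.npz')
crop(t['p'],100,230,100,260,5 if 0 else 3.75,'pics/c1.png')
crop(t['p'],280,430,110,260,4,'pics/c2.png')
crop(s['p'],160,330,70,220,4,'pics/c3.png')
crop(s['p'],160,330,210,360,4,'pics/c4.png')
E
```

```text
(no output)
```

View pics/c1.png

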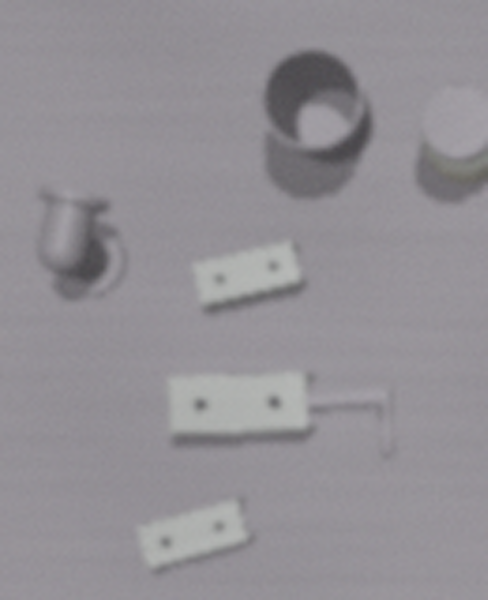

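View pics/c2.png

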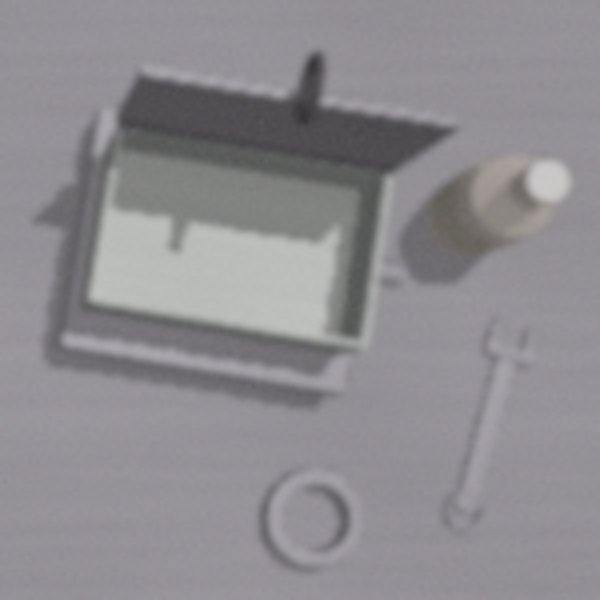

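View pics/c3.png

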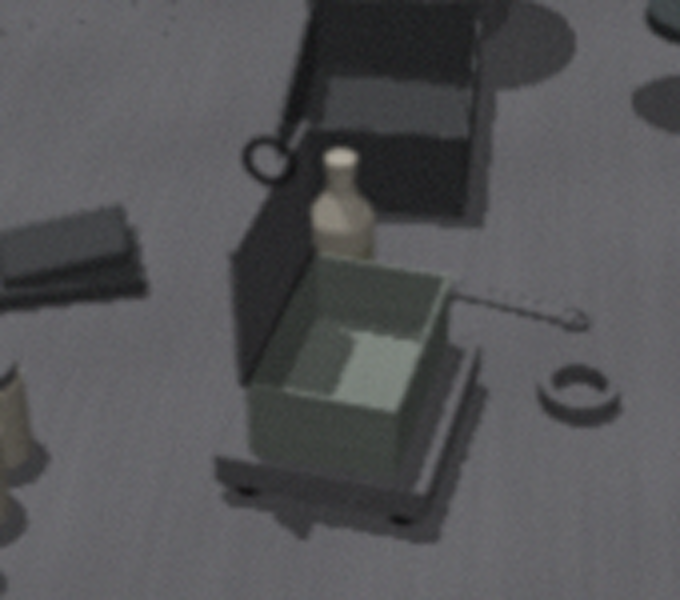

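View pics/c4.png

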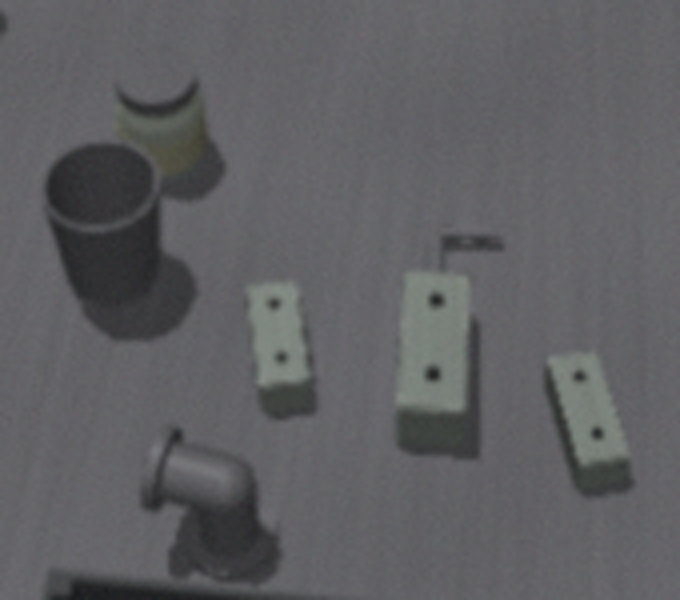

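Run:
```python
from h import *
np.set_printoptions(precision=1,suppress=True)
t=np.load('pics/top0.npz');s=np.load('pics/side0.npz')
mt=ctrl.camera_model('top');ms=ctrl.camera_model('side')
P=cloud(mt,t['d'])
hsv=cv2.cvtColor(t['p'],cv2.COLOR_RGB2HSV)
# sleeves by depth height
z=P[:,:,2]
print('bench z',np.nanmedian(z[250:290,60:140]))
m=((z>30)&(z<60)).astype(np.uint8); 
n,l,st,ce=cv2.connectedComponentsWithStats(m)
for i in range(1,n):
    if st[i,4]>60:
        ys,xs=np.where(l==i); pts=onz(mt,np.c_[xs,ys],np.nanmedian(z[l==i]))[:,:2].astype(np.float32)
        print(st[i],ce[i],'zmed',np.nanmedian(z[l==i]),cv2.minAreaRect(pts))
# hook z between 8 and 25
q=lambda c,o,s_: np.array(c)/s_+np.array(o)
print('prongtip,corner,barmouth',onz(mt,[q((388,456),(100,100),3.75),q((386,398),(100,100),3.75),q((312,407),(100,100),3.75)],15))
m=((z>7)&(z<26)); ys,xs=np.where(m[195:225,180:210]); print(np.c_[xs+180,ys+195,P[ys+195,xs+180]])
```

```text
bench z 0.34097488999816505
[107  26 110  52 369] [170.1  71.8] zmed 47.59481648754854 ((914.7254028320312, 306.1944580078125), (150.60008239746094, 372.1362609863281), 24.772611618041992)
[ 385   52   39   44 1058] [403.5  73.4] zmed 47.305872756162785 ((913.8541259765625, -420.0924072265625), (127.73284912109375, 86.37702178955078), 20.360334396362305)
[307  69  20  14  74] [314.5  77.9] zmed 45.84161221593581 ((898.7131958007812, -142.70965576171875), (64.48475646972656, 28.55647087097168), 67.0065689086914)
[282  70  21  13  69] [290.6  78.2] zmed 45.34974937776883 ((898.3963012695312, -68.53474426269531), (63.82136535644531, 32.82954788208008), 78.90030670166016)
[257  72  21  11  70] [266.6  78.2] zmed 45.02531347008471 ((896.9990234375, 5.824611663818359), (30.535633087158203, 63.1858024597168), 3.50203537940979)
[174 118  22  20 100] [181.4 124. ] zmed 47.04709300015156 ((740.5618896484375, 265.76788330078125), (42.01519012451172, 68.2891616821289), 40.46324157714844)
[451 134  49  66 360] [457.  170.9] zmed 45.949302769762994 ((622.2649536132812, -631.7432861328125), (201.05
[... 5042 characters left out ...]
 16.2]
 [202.  214.  468.8 204.4  16.4]
 [203.  214.  468.7 200.7  20. ]
 [204.  214.  468.8 197.9  18.1]
 [202.  215.  465.7 204.6  14. ]
 [203.  215.  465.7 201.1  17.2]
 [204.  215.  465.8 198.4  14.1]
 [202.  216.  462.5 203.6  20.7]
 [203.  216.  462.6 201.2  15.9]
 [204.  216.  462.6 198.1  15.8]
 [202.  217.  459.5 204.4  14.8]
 [203.  217.  459.5 200.9  17.5]
 [204.  217.  459.5 197.6  19.1]
 [202.  218.  456.4 204.4  14.2]
 [203.  218.  456.4 201.3  14.5]
 [204.  218.  456.4 197.5  19.4]
 [202.  219.  453.3 204.5  12.8]
 [203.  219.  453.3 201.   15.6]
 [204.  219.  453.3 197.7  17.2]
 [202.  220.  450.2 203.6  18.7]
 [203.  220.  450.2 201.   15.5]
 [204.  220.  450.2 197.7  16.9]]
```

Run:
```python
from h import *
np.set_printoptions(precision=1,suppress=True)
t=np.load('pics/top0.npz');s=np.load('pics/side0.npz')
mt=ctrl.camera_model('top');ms=ctrl.camera_model('side')
R=cv2.Rodrigues(np.array([0,0,np.radians(-9.3)]))[0]; o=np.array([600.2,-202.7,0])
loc=lambda P:(np.asarray(P)-o)@R
for nm,m,d in(('top',mt,t['d']),('side',ms,s['d'])):
    L=loc(cloud(m,d)); b=(L[:,:,2]>258)&(L[:,:,2]<340)&(abs(L[:,:,0])<150)&(abs(L[:,:,1])<60)
    ys,xs=np.where(b); Q=L[b]; print(nm,len(Q),np.nanmin(Q,0),np.nanmax(Q,0),np.median(Q,0), xs.min(),xs.max(),ys.min(),ys.max())
    b=(L[:,:,2]>140)&(L[:,:,2]<255)&(abs(L[:,:,0])<150)&(abs(L[:,:,1])<100)
    Q=L[b]; A=np.c_[Q[:,2]-127,np.ones(len(Q))]; print(' plate x= a*(z-127)+b',np.linalg.lstsq(A,Q[:,0],rcond=None)[0],len(Q))
P,e=tri(mt,[358.5,128.5],ms,[227.3,110]); print(P,e,loc(P))
for a in(1.35,1.5,1.6): 
  E=o+R@np.array([65-154*np.cos(a),0,127+154*np.sin(a)]); print(a,E,proj(mt,E),proj(ms,E))
```

```text
top 208 [ 49.  -58.6 258.5] [ 91.8  59.1 307.1] [ 70.9   1.  263.9] 332 378 123 140
 plate x= a*(z-127)+b [ 0.  66.4] 810
side 109 [ 48.8 -41.8 258.4] [ 94.1  57.9 307.6] [ 70.    3.7 271.9] 220 233 104 124
 plate x= a*(z-127)+b [ 0.  65.3] 536
[ 673.9 -218.2  279.3] 10.110529918594288 [ 75.2  -3.4 279.3]
1.35 [ 631.1 -207.8  277.3] [[354.2 147.7]] [[238.4 112.6]]
1.5 [ 653.6 -211.4  280.6] [[355.9 138.5]] [[231.7 110.7]]
1.6 [ 668.8 -213.9  280.9] [[356.9 132.4]] [[227.2 109.9]]
```

Run:
```python
from h import *
np.set_printoptions(precision=3,suppress=True)
t=np.load('pics/top0.npz');s=np.load('pics/side0.npz')
mt=ctrl.camera_model('top');ms=ctrl.camera_model('side')
R=cv2.Rodrigues(np.array([0,0,np.radians(-9.3)]))[0]; o=np.array([600.2,-202.7,0])
loc=lambda P:(np.asarray(P)-o)@R
for nm,m,d in(('top',mt,t['d']),('side',ms,s['d'])):
    L=loc(cloud(m,d)); b=(L[:,:,2]>266)&(L[:,:,2]<340)&(abs(L[:,:,0])<150)&(abs(L[:,:,1])<40)
    Q=L[b]; print(nm,len(Q),Q.min(0),Q.max(0),Q.mean(0)); ys,xs=np.where(b);print(xs.min(),xs.max(),xs.mean(),ys.min(),ys.max(),ys.mean())
    b=(L[:,:,2]>140)&(L[:,:,2]<255)&(abs(L[:,:,0]-66)<25)&(abs(L[:,:,1])<98)
    Q=L[b]; Q=Q[abs(Q[:,0]-np.median(Q[:,0]))<12];A=np.c_[Q[:,2]-127,np.ones(len(Q)),Q[:,1]]; print(' plate',np.linalg.lstsq(A,Q[:,0],rcond=None)[0],len(Q))
```

```text
top 85 [ 48.971  -4.206 266.073] [ 91.775   3.354 307.144] [ 70.324   0.004 289.671]
354 361 357.84705882352944 123 140 131.27058823529413
 plate [ 0.017 66.364 -0.002] 789
side 67 [ 48.827  -4.696 266.217] [ 94.124  12.277 307.58 ] [ 69.992   3.692 287.091]
220 233 226.62686567164178 104 115 108.86567164179104
 plate [ 0.02  65.291  0.001] 527
```

```bash
cat >> h.py <<'E'
from scipy.spatial.transform import Rotation as Ro
def tool():
    s=ctrl.sense(); w,x,y,z=s['ee_rot']; return s,Ro.from_quat([x,y,z,w]).as_matrix()
def plan(target,psi=None):
    """shift (tool mm) to TCP target world, and yaw deg about tool z to get tool-x heading psi (deg world)"""
    s,R=tool(); d=R.T@(np.asarray(target,float)-s['eef_pos'])
    h=np.degrees(np.arctan2(R[1,0],R[0,0])); 
    y=None if psi is None else -((psi-h+180)%360-180)
    print('t',round(s['time_s'],3),'pos',s['eef_pos'].round(1),'heading',round(h,2),'f',s['force'].round(1),'tq',s['wrist_torque'].round(2),'g',round(s['grip_width'],3),'q',s['joints'].round(2))
    print('shift',d.round(1),'yaw',y)
E
python3 -c "
from h import *
plan([380,-80,304],50);plan([495,229.5,200],92.6)"
```

```text
t 0.15 pos [ 124.7 -509.9  303.5] heading 13.74 f [ 0.3 -0.3 -0.3] tq [0.01 0.01 0.08] g 0.997 q [-1.55  0.31  1.5   0.    1.33 -0.22]
shift [ 3.501e+02 -3.569e+02 -1.000e-01] yaw -36.262459627754424
t 0.15 pos [ 124.7 -509.9  303.5] heading 13.74 f [ 0.3 -0.3 -0.3] tq [0.01 0.01 0.08] g 0.997 q [-1.55  0.31  1.5   0.    1.33 -0.22]
shift [ 535.3 -630.2  104.2] yaw -78.86245962775445
```

Call:
{"api": "move_arm", "payload": {"series": [[[40,-40,0],-4,1],[[80,-81,0],-8,1],[[120,-122,0],-12,1],[[160,-163,0],-16,1],[[200,-204,0],-20,1],[[240,-245,0],-24,1],[[280,-286,0],-28,1],[[320,-326,0],-32,1],[[350,-357,0],-36,1]]}}

```text
time_s: 1.27
eef_pos: [380.5, -78.0, 303.9]
ee_rot: [0.0, 0.907, 0.422, 0.0]
force: [-0.2, -0.9, -0.1]
grip_width: 1.0
```

```bash
python3 -c "
from h import *
plan([495,229.5,150],92.6)"
```

```text
t 1.275 pos [380.5 -78.  303.9] heading 49.94 f [-0.2 -0.9 -0.1] tq [ 0.   -0.01  0.04] g 1.0 q [-0.51  0.    1.86  0.    1.27  0.19]
shift [ 309.1 -110.3  154. ] yaw -42.66018908952171
```

Call:
{"api": "move_arm", "payload": {"series": [[[45,-16,15],-6,1],[[90,-32,35],-12,1],[[135,-48,55],-19,1],[[180,-64,75],-26,1],[[225,-80,95],-33,1],[[265,-95,115],-39,1],[[300,-107,140],-43,1],[[308,-110,154],-43,1],[[308,-110,154],-43,1]]}}

```text
time_s: 2.4
eef_pos: [494.5, 225.8, 149.0]
ee_rot: [-0.001, 0.69, 0.724, -0.001]
force: [0.5, -0.7, 0.3]
grip_width: 1.004
```

Run:
```python
from h import *
plan([495,229.5,76],92.6)
m=ctrl.camera_model('wrist');p,d=ctrl.capture('wrist'); np.savez('pics/w1.npz',p=p,d=d,**{k:m[k] for k in m}); crop(p,0,512,0,384,1.5,'pics/w1.png')
```

```text
t 2.4 pos [494.5 225.8 149. ] heading 92.72 f [ 0.5 -0.7  0.3] tq [-0.02  0.03  0.04] g 1.004 q [ 0.21  0.52  1.62 -0.    1.    0.17]
shift [ 3.7  0.8 73. ] yaw 0.1209357741789745
```

View pics/w1.png

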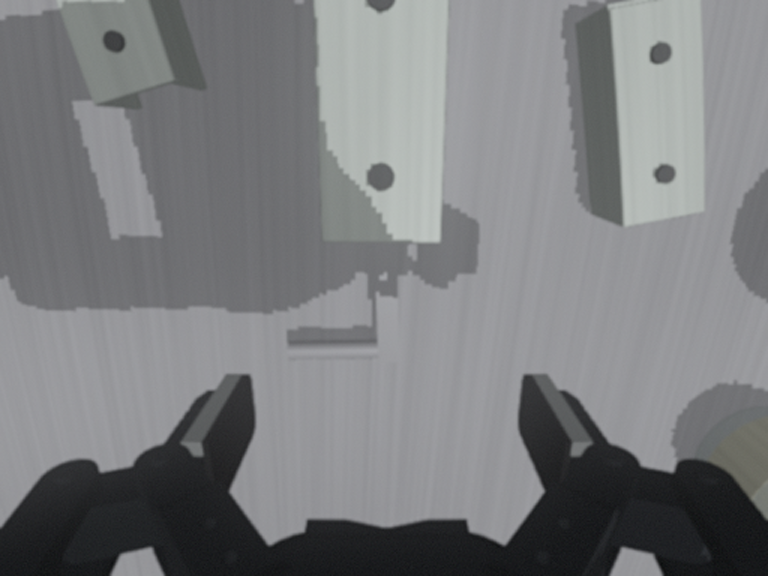

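Run:
```python
from h import *
np.set_printoptions(precision=1,suppress=True)
w=np.load('pics/w1.npz'); m={k:w[k] for k in('fov_y','cx','cy','dist_coeffs','rvec','tvec')}
for k in('fov_y','cx','cy'): m[k]=float(m[k])
print('mouth corners',onz(m,np.array([[322,241],[441,241]])/1.5,44))
P=cloud(m,w['d']); z=P[:,:,2]
b=(z>7)&(z<22)&(P[:,:,1]<262)&(P[:,:,1]>190)&(P[:,:,0]>430)&(P[:,:,0]<510)
Q=P[b]
for y0 in range(195,262,4):
    q=Q[(Q[:,1]>=y0)&(Q[:,1]<y0+4)]
    if len(q): print(y0+2,len(q),q[:,0].min(),q[:,0].max(),q[:,2].max())
q=Q[(Q[:,0]<485)&(Q[:,0]>460)];print('prong y',q[:,1].min(),q[:,1].max(),Q[:,0].min())
```

```text
mouth corners [[467.  265.4  44. ]
 [512.8 267.6  44. ]]
201 173 446.15929031118816 500.22606820647076 19.094623526614356
205 427 446.0588748407761 500.10731500843616 19.517009213664096
209 303 446.71995494905957 499.8712698513235 19.290267631569122
213 70 490.23761185623306 499.6543261278674 19.757086858298578
217 75 490.0777170396877 499.3896080660873 19.893730140010803
221 78 489.21826985962275 499.1901154867108 19.425794554598866
225 77 489.06811663329665 499.01521118464245 19.87430838132215
229 74 488.8840115340074 498.7542630310026 19.92449740734915
233 78 488.7314981697192 497.85692421238326 20.118817873020845
237 73 488.58590967656295 497.68522646521825 19.615292960153482
241 81 487.69656832005757 497.4213283860178 19.708358354502508
245 87 487.57075578336014 497.22178695241433 19.633078166656105
249 84 487.3815669543907 497.0122748044412 19.65910468298506
253 85 487.21423252874314 496.80117589664934 19.899572356822432
257 88 487.05619172931364 496.55540624015725 19.746078237409165
261 26 487.02615193295077 496.3873236235645 19.424686226791408
prong y 199.64356188694273 209.94859151549872 446.0588748407761
```

Run:
```python
from h import *
plan([493.7,231.5,77],93.4)
```

```text
t 2.45 pos [494.8 225.4 150. ] heading 92.69 f [-0.5  0.1 -0.3] tq [ 0.01 -0.03 -0.03] g 1.002 q [ 0.21  0.52  1.62 -0.    1.    0.17]
shift [ 6.1 -0.8 73. ] yaw -0.7143480579487118
```

Call:
{"api": "move_arm", "payload": {"series": [[[6,-1,10],-0.7,1],[[6,-1,30],-0.7,1],[[6,-1,50],-0.7,1],[[6,-1,65],-0.7,1],[[6,-1,73],-0.7,1],[[6,-1,73],-0.7,1]], "force": 40}}

```text
time_s: 3.2
eef_pos: [493.7, 231.9, 76.8]
ee_rot: [-0.0, 0.686, 0.728, -0.0]
force: [0.9, -0.1, 1.2]
grip_width: 1.002
```

Run:
```python
from h import *
plan([493.7,231.5,77],93.4)
m=ctrl.camera_model('wrist');p,d=ctrl.capture('wrist'); crop(p,0,512,0,384,1.5,'pics/w2.png')
p,d=ctrl.capture('side');crop(p,200,330,220,330,5,'pics/s2.png')
```

```text
t 3.2 pos [493.7 231.9  76.8] heading 93.43 f [ 0.9 -0.1  1.2] tq [ 0.02 -0.01 -0.05] g 1.002 q [0.22 0.64 1.66 0.   0.84 0.16]
shift [-0.4 -0.  -0.2] yaw 0.028920278189900728
```

View pics/w2.png

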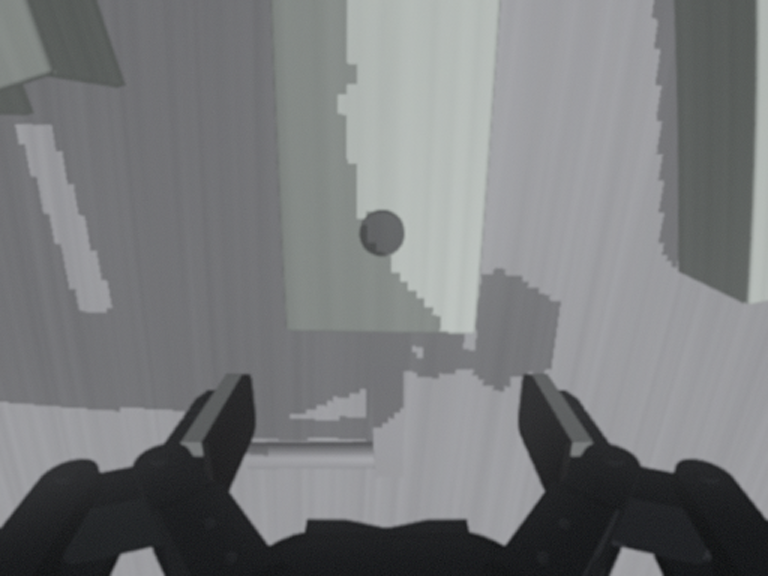

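View pics/s2.png

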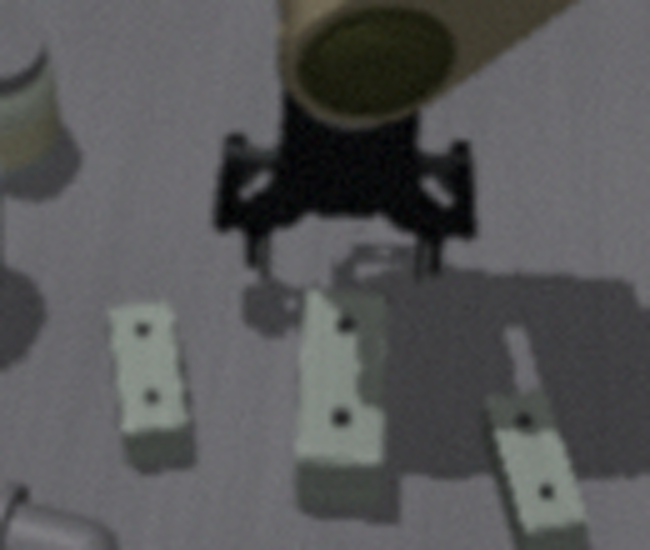

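Call:
{"api": "move_arm", "payload": {"series": [[[0,0,0],0,0.6],[[0,0,0],0,0.3],[[0,0,0],0,0.1],[[0,0,0],0,0],[[0,0,0],0,0],[[0,0,0],0,0],[[0,0,0],0,0],[[0,0,0],0,0]], "force": 50}}

```text
time_s: 4.3
eef_pos: [493.7, 232.0, 76.9]
ee_rot: [-0.0, 0.686, 0.728, -0.0]
force: [-1.5, -0.8, 1.5]
grip_width: 0.099
```

Run:
```python
from h import *
plan([493.7,231.5,77],93.4)
m=ctrl.camera_model('wrist');p,d=ctrl.capture('wrist'); crop(p,0,512,0,384,1.5,'pics/w3.png')
```

```text
t 4.3 pos [493.7 232.   76.9] heading 93.44 f [-1.5 -0.8  1.5] tq [-0.01  0.12  0.07] g 0.099 q [ 0.22  0.64  1.66 -0.    0.84  0.16]
shift [-0.5 -0.  -0.1] yaw 0.04217008979182424
```

View pics/w3.png

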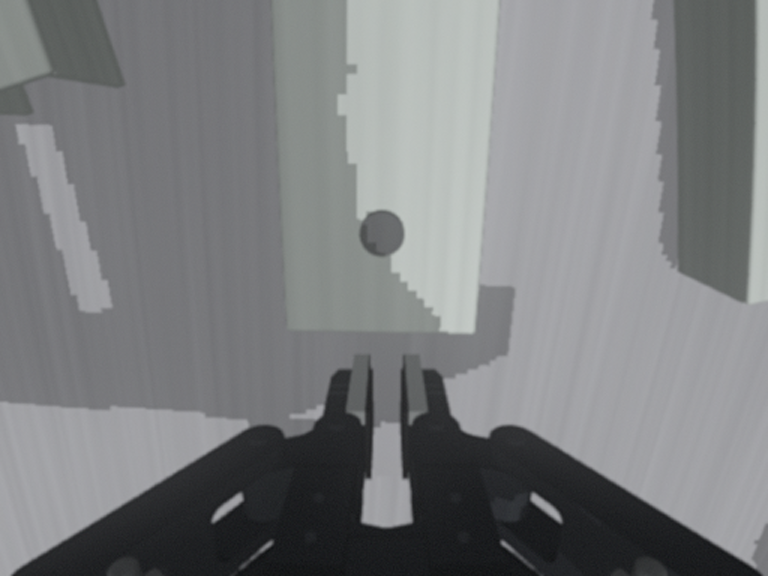

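Call:
{"api": "move_arm", "payload": {"series": [[[-6,0,0],0,0],[[-20,0,0],0,0],[[-36,0,0],0,0],[[-52,0,0],0,0],[[-68,0,0],0,0],[[-84,0,0],0,0],[[-100,0,0],0,0],[[-116,0,0],0,0],[[-130,0,0],0,0],[[-140,0,0],0,0]]}}

```text
time_s: 5.6
eef_pos: [502.1, 91.3, 76.9]
ee_rot: [-0.0, 0.686, 0.728, -0.0]
force: [-0.5, 2.1, 0.7]
grip_width: 0.102
```

Run:
```python
from h import *
plan([493.7,231.5,77],93.4)
m=ctrl.camera_model('wrist');p,d=ctrl.capture('wrist'); np.savez('pics/w4.npz',p=p,d=d,**m);crop(p,0,512,0,384,1.5,'pics/w4.png')
```

```text
t 5.6 pos [502.1  91.3  76.9] heading 93.41 f [-0.5  2.1  0.7] tq [ 0.42  0.02 -0.01] g 0.102 q [-0.05  0.58  1.77 -0.    0.79 -0.11]
shift [ 1.404e+02 -1.000e-01 -1.000e-01] yaw 0.014949400612749741
```

View pics/w4.png

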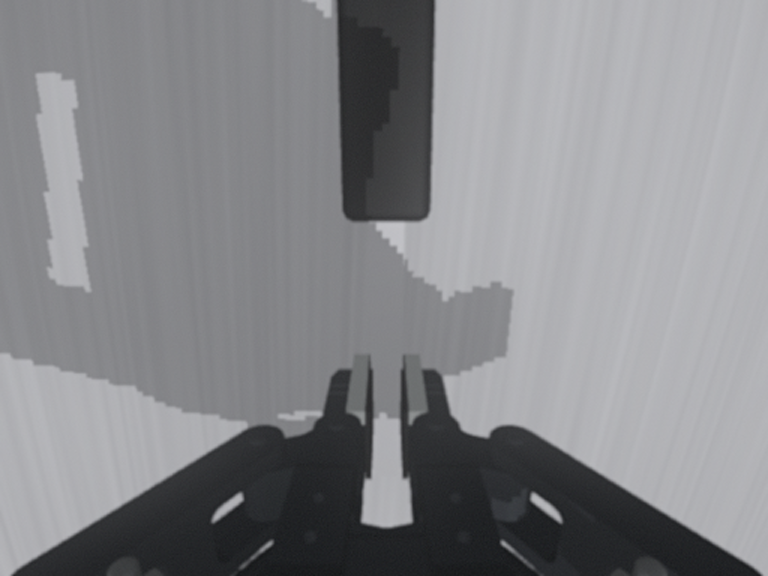

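Call:
{"api": "move_arm", "payload": {"series": [[[0,0,0],0,0.2],[[0,0,0],0,0.5],[[0,0,0],0,0.8],[[0,0,0],0,0.8],[[0,0,-15],0,0.8],[[20,0,-40],0,0.8],[[50,0,-70],0,0.8],[[50,0,-70],0,0.8],[[50,0,-70],0,0.8]]}}

```text
time_s: 6.78
eef_pos: [498.9, 141.9, 146.9]
ee_rot: [0.0, 0.685, 0.728, -0.0]
force: [0.2, -1.1, -0.8]
grip_width: 0.804
```

Run:
```python
from h import *
plan([493.7,231.5,77],93.4)
m=ctrl.camera_model('wrist');p,d=ctrl.capture('wrist'); np.savez('pics/w5.npz',p=p,d=d,**m);crop(p,0,512,0,384,1.5,'pics/w5.png')
p,d=ctrl.capture('top');np.savez('pics/t5.npz',p=p,d=d);crop(p,130,290,150,260,4.5,'pics/t5.png')
```

```text
t 6.775 pos [498.9 141.9 146.9] heading 93.45 f [ 0.2 -1.1 -0.8] tq [-0.01 -0.01 -0.01] g 0.804 q [ 0.05  0.48  1.7  -0.    0.96 -0.01]
shift [89.8  0.2 69.9] yaw 0.05472913627602338
```

View pics/w5.png

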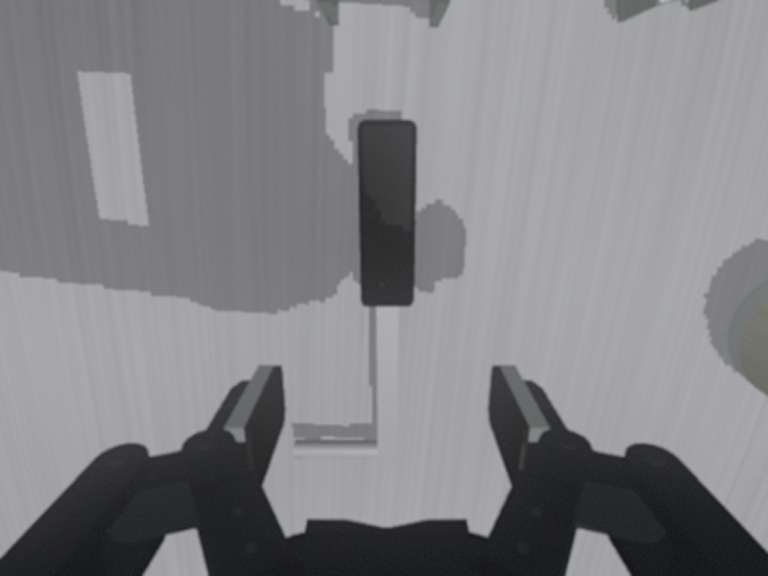

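View pics/t5.png

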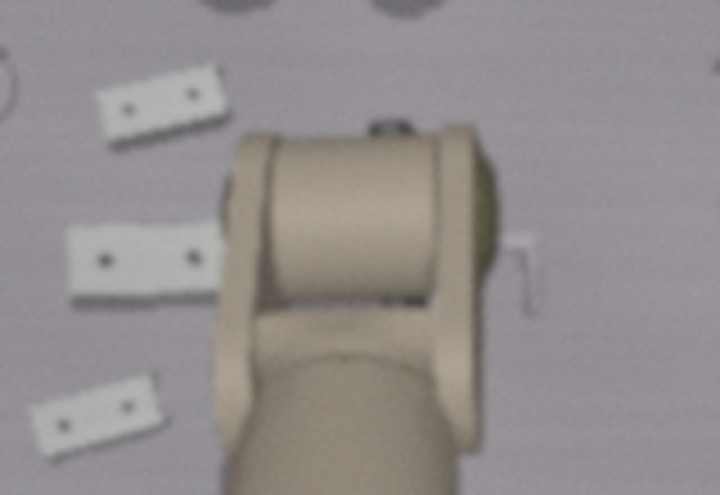

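Run:
```python
from h import *
np.set_printoptions(precision=1,suppress=True)
w=np.load('pics/w5.npz'); m={k:(float(w[k]) if w[k].ndim==0 else w[k]) for k in('fov_y','cx','cy','dist_coeffs','rvec','tvec')}
P=cloud(m,w['d']); z=P[:,:,2]; 
b=(z>20)&(z<32)&(P[:,:,0]<540)&(P[:,:,0]>460)&(P[:,:,1]>120)&(P[:,:,1]<260)
b[230:]=False
ys,xs=np.where(b); print(len(ys),xs.min(),xs.max(),ys.min(),ys.max(),np.median(z[b]))
pts=onz(m,np.c_[xs,ys],24)[:,:2].astype(np.float32); r=cv2.minAreaRect(pts);print(r,cv2.boxPoints(r))
print('prong',onz(m,np.array([[388,450],[296,447],[386,310]])/1.5,14))
plan([498.9,141.9,76],93.4)
```

```text
4697 238 277 80 204 24.11496467450658
((495.6991882324219, 188.33912658691406), (23.726938247680664, 78.30169677734375), 3.5584211349487305) [[481.4 226.7]
 [486.3 148.5]
 [510.  150. ]
 [505.1 228.2]]
prong [[503.8  64.9  14. ]
 [455.5  63.7  14. ]
 [498.1 143.5  14. ]]
t 6.875 pos [498.8 141.5 146.3] heading 93.4 f [-0.6 -0.6  0.5] tq [-0.   0.  -0.1] g 0.801 q [ 0.1  0.5  1.7 -0.   1.  -0. ]
shift [ 0.4  0.2 70.3] yaw -0.003745099185721301
```

Run:
```python
from h import *
plan([497.4,161.9,75.5],93.56)
```

```text
t 6.875 pos [498.8 141.5 146.3] heading 93.4 f [-0.6 -0.6  0.5] tq [-0.01  0.02 -0.06] g 0.801 q [ 0.05  0.48  1.7  -0.    0.96 -0.01]
shift [20.4 -0.1 70.8] yaw -0.1637450991857179
```

Call:
{"api": "move_arm", "payload": {"series": [[[20,0,10],0,0.8],[[20.5,0,30],0,0.8],[[20.5,0,50],0,0.8],[[20.5,0,64],0,0.8],[[20.5,0,71],0,0.8],[[20.5,0,71],0,0.6],[[20.5,0,71],0,0.3],[[20.5,0,71],0,0],[[20.5,0,71],0,0],[[20.5,0,71],0,0]], "force": 115}}

```text
time_s: 8.12
eef_pos: [498.2, 162.7, 76.9]
ee_rot: [0.0, 0.686, 0.728, 0.0]
force: [-2.0, -0.6, 6.1]
grip_width: 0.25
```

Run:
```python
from h import *
plan([497.4,161.9,75.5],93.56)
```

```text
t 8.125 pos [498.2 162.7  76.9] heading 93.45 f [-2.  -0.6  6.1] tq [-0.1   0.28 -0.01] g 0.25 q [ 0.09  0.61  1.73 -0.    0.81  0.03]
shift [-0.7 -0.9  1.4] yaw -0.11230000012307073
```

Call:
{"api": "move_arm", "payload": {"series": [[[0,0,0],0,0],[[0,0,0],0,0],[[0,0,-5],0,0],[[0,0,-20],0,0],[[0,0,-40],0,0],[[0,0,-60],0,0],[[0,0,-60],0,0],[[0,0,-60],0,0]]}}

```text
time_s: 9.12
eef_pos: [497.6, 162.6, 135.5]
ee_rot: [-0.0, 0.686, 0.728, -0.0]
force: [-0.4, -0.2, -1.3]
grip_width: 0.256
```

Run:
```python
from h import *
plan([497.4,161.9,75.5],93.56)
m=ctrl.camera_model('wrist');p,d=ctrl.capture('wrist'); np.savez('pics/w6.npz',p=p,d=d,**m);crop(p,0,512,0,384,1.5,'pics/w6.png')
p,d=ctrl.capture('side');np.savez('pics/s6.npz',p=p,d=d);crop(p,190,330,160,300,4,'pics/s6.png')
```

```text
t 9.125 pos [497.6 162.6 135.5] heading 93.44 f [-0.4 -0.2 -1.3] tq [ 0.02  0.   -0.03] g 0.256 q [0.09 0.51 1.7  0.   0.94 0.03]
shift [-0.7 -0.2 60. ] yaw -0.11933032019661027
```

View pics/w6.png

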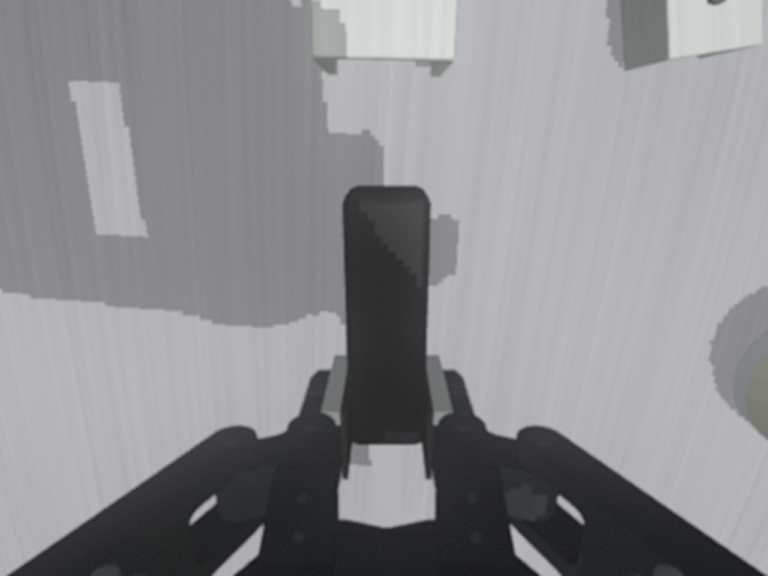

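View pics/s6.png

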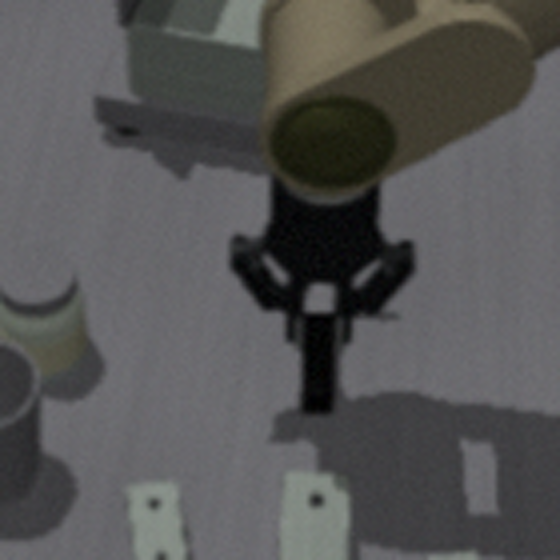

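Run:
```python
from h import *
np.set_printoptions(precision=2,suppress=True)
w=np.load('pics/w6.npz'); m={k:(float(w[k]) if w[k].ndim==0 else w[k]) for k in('fov_y','cx','cy','dist_coeffs','rvec','tvec')}
P=cloud(m,w['d']); s,R=tool()
T=(P-s['eef_pos'])@R
b=np.zeros(z.shape if 0 else T.shape[:2],bool); b[128:230,240:276]=1
b&=(T[:,:,2]<75)
Q=T[b]; A=np.c_[Q[:,0],Q[:,1],np.ones(len(Q))]; print(len(Q),np.linalg.lstsq(A,Q[:,2],rcond=None)[0])
print('handle top z, x ext',np.median(Q[:,2]),Q[:,0].min(),Q[:,0].max())
ys,xs=np.where(b&(abs(T[:,:,2]-52)<8)); c,v=ray(m,np.c_[xs,ys]); 
print(np.percentile(T[b][:,1],[1,50,99]))
```

```text
3655 [ 0.01  0.   51.91]
handle top z, x ext 52.32676484511297 21.579106402755666 65.50190044498076
[-7.8  -0.29  6.83]
```

Run:
```python
from h import *
plan([470,20,345.5],170.7)
```

```text
t 9.225 pos [497.5 162.6 135.2] heading 93.44 f [-1.   0.7 -1.4] tq [-0.05  0.01  0.01] g 0.25 q [ 0.09  0.51  1.7  -0.    0.94  0.03]
shift [-140.7  -36.3 -210.2] yaw -77.26076231587223
```

Call:
{"api": "move_arm", "payload": {"series": [[[-2,0,-15],0,0],[[-12,-3,-40],-8,0],[[-30,-8,-70],-17,0],[[-50,-13,-100],-27,0],[[-70,-18,-130],-37,0],[[-90,-23,-160],-47,0],[[-110,-28,-185],-57,0],[[-128,-33,-203],-66,0],[[-139,-36,-210],-74,0],[[-141,-36,-210],-77.3,0]]}}

```text
time_s: 10.48
eef_pos: [470.2, 19.0, 347.3]
ee_rot: [0.001, 0.08, 0.997, -0.0]
force: [0.2, 0.8, -1.7]
grip_width: 0.254
```

Run:
```python
from h import *
plan([584.7,-127.2,345.5],170.7)
p,d=ctrl.capture('side');np.savez('pics/s7.npz',p=p,d=d);crop(p,130,360,50,250,3,'pics/s7.png')
p,d=ctrl.capture('top');np.savez('pics/t7.npz',p=p,d=d);crop(p,200,420,90,270,3.3,'pics/t7.png')
```

```text
t 10.475 pos [470.2  19.  347.3] heading 170.84 f [ 0.2  0.8 -1.7] tq [ 0.07 -0.07 -0.03] g 0.254 q [-0.21  0.16  1.58 -0.    1.4  -1.62]
shift [-136.3 -126.1    2. ] yaw 0.14442312784814249
```

View pics/s7.png

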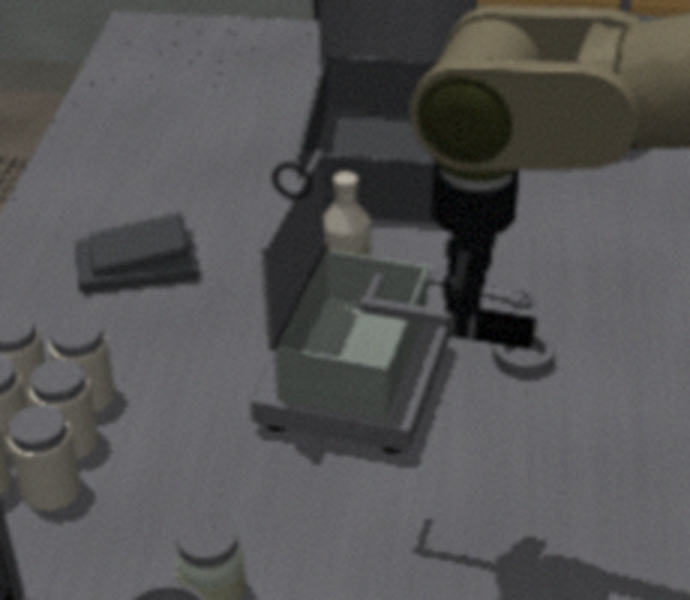

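View pics/t7.png

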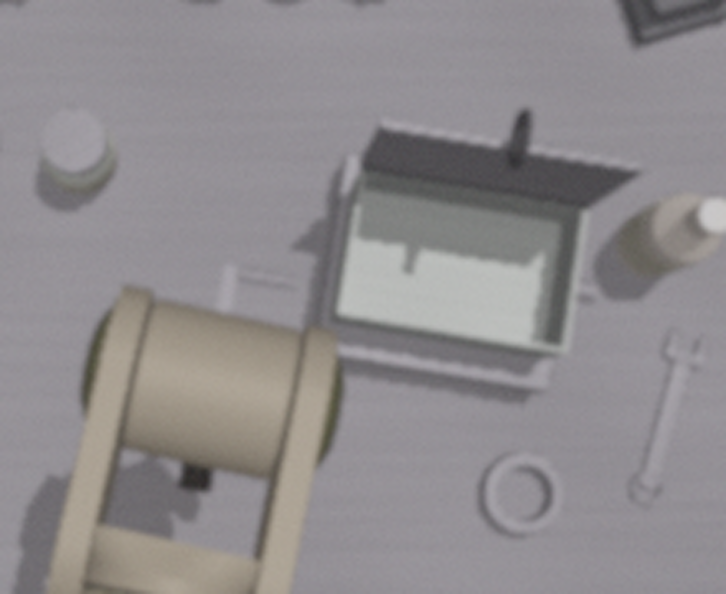

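Run:
```python
from h import *
np.set_printoptions(precision=1,suppress=True)
mt=ctrl.camera_model('top');ms=ctrl.camera_model('side')
s,R=tool(); f=lambda a:s['eef_pos']+R@np.array(a)
for nm,a in(('corner',(-97.5,0,64.5)),('tip',(-97.5,-49,64.5))):
    P=f(a); a1=proj(mt,P)[0];a2=proj(ms,P)[0]; print(nm,P,a1,a2,'topcrop',(a1-[200,90])*3.3,'sidecrop',(a2-[130,50])*3)
im=cv2.imread('pics/s7.png'); cv2.imwrite('pics/s7b.png',cv2.resize(im[150:350,230:480],None,fx=3,fy=3,interpolation=cv2.INTER_CUBIC))
im=cv2.imread('pics/t7.png'); cv2.imwrite('pics/t7b.png',cv2.resize(im[80:320,200:560],None,fx=2.2,fy=2.2,interpolation=cv2.INTER_CUBIC))
# cover eye from side now
d=np.load('pics/s7.npz')['d'];t=np.load('pics/t7.npz')['d']
th=np.radians(-9.3);Rt=cv2.Rodrigues(np.array([0,0,th]))[0]; o=np.array([600.2,-202.7,0])
for n,m,dd in(('top',mt,t),('side',ms,d)):
    C=cloud(m,dd); L=(C-o)@Rt
    b=(L[:,:,2]>266)&(L[:,:,2]<320)&(abs(L[:,:,0]-70)<35)&(abs(L[:,:,1])<30); Q=L[b]; ys,xs=np.where(b)
    print(n,len(Q),Q.min(0),Q.max(0),(xs.min()+xs.max())/2,(ys.min()+ys.max())/2)
    T=(C-s['eef_pos'])@R
    b=(abs(T[:,:,0]+97.5)<14)&(T[:,:,1]<-6)&(T[:,:,1]>-65)&(abs(T[:,:,2]-62)<14);q=T[b]
    print('  prong',len(q),q.min(0),q.max(0),np.median(q,0))
```

```text
corner [566.4   3.7 282.2] [268.9 172.5] [251.6 151.7] topcrop [227.3 272.1] sidecrop [364.7 305.1]
tip [558.5 -44.7 282.2] [288.6 175.8] [255.8 142.1] topcrop [292.3 283.3] sidecrop [377.5 276.2]
top 87 [ 49.1 -24.3 266.6] [ 90.9   3.  308.4] 359.5 131.5
  prong 71 [-104.   -49.9   53.2] [-88.4  -6.1  66.5] [-98.7 -27.4  60.4]
side 69 [ 46.8  -4.5 266.3] [ 94.4  13.6 307.1] 226.5 109.5
  prong 26 [-102.2  -48.5   56.5] [-93.6  -6.   63.7] [-97.2 -27.2  59.8]
```

View pics/s7b.png

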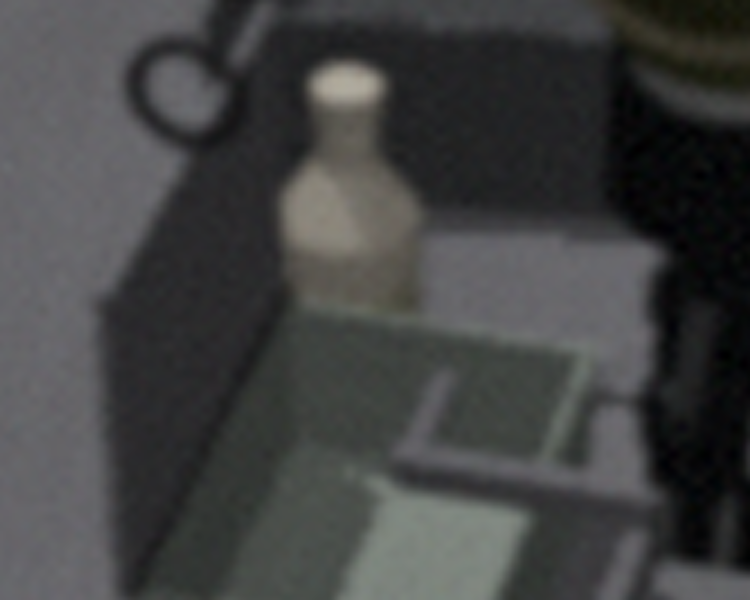

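View pics/t7b.png

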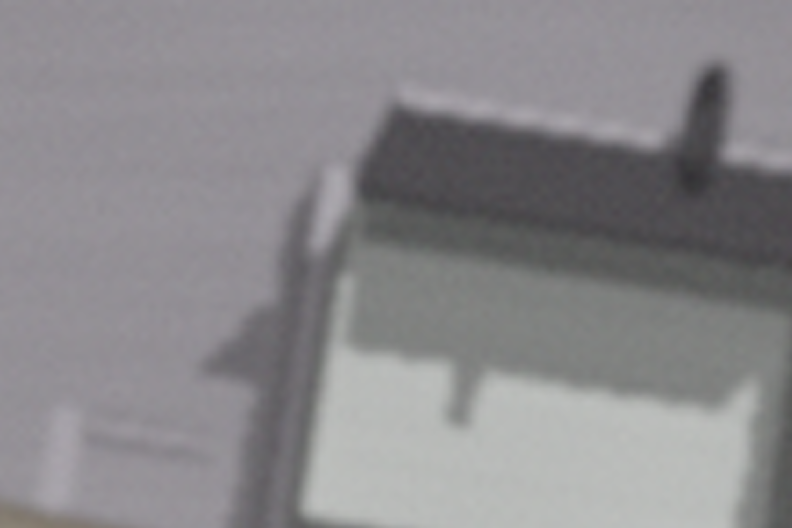

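Call:
{"api": "move_arm", "payload": {"series": [[[-15,-14,1],0,0],[[-45,-42,2],0,0],[[-78,-72,2],0,0],[[-108,-100,2],0,0],[[-129,-119,2],0,0],[[-136,-126,2],0,0],[[-136,-126,2],0,0]]}}

```text
time_s: 11.45
eef_pos: [584.4, -126.7, 343.6]
ee_rot: [-0.0, 0.081, 0.997, 0.0]
force: [-0.3, 0.3, -1.8]
grip_width: 0.254
```

```bash
cat >> h.py <<'E'
TH=np.radians(-9.3);Rt=cv2.Rodrigues(np.array([0,0,TH]))[0]; O=np.array([600.2,-202.7,0])
def prong(xo=-97.5,zo=64.5):
    s,R=tool(); P=s['eef_pos']+R@np.array([xo,-27,zo]); return (P-O)@Rt
E
python3 - <<'E'
from h import *
plan([584.7,-127.2,345.5],170.7)
print('prong local',prong().round(1))
p,d=ctrl.capture('side');np.savez('pics/s8.npz',p=p,d=d);crop(p,200,280,80,140,9,'pics/s8.png')
p,d=ctrl.capture('top');np.savez('pics/t8.npz',p=p,d=d);crop(p,310,400,100,170,8,'pics/t8.png')
E
```

```text
t 11.45 pos [ 584.4 -126.7  343.6] heading 170.7 f [-0.3  0.3 -1.8] tq [ 0.04  0.02 -0.03] g 0.254 q [-0.41  0.46  1.19  0.    1.5  -1.82]
shift [-0.4 -0.4 -1.9] yaw -0.0009699293634355399
prong local [ 69.5  45.4 279. ]
```

View pics/s8.png

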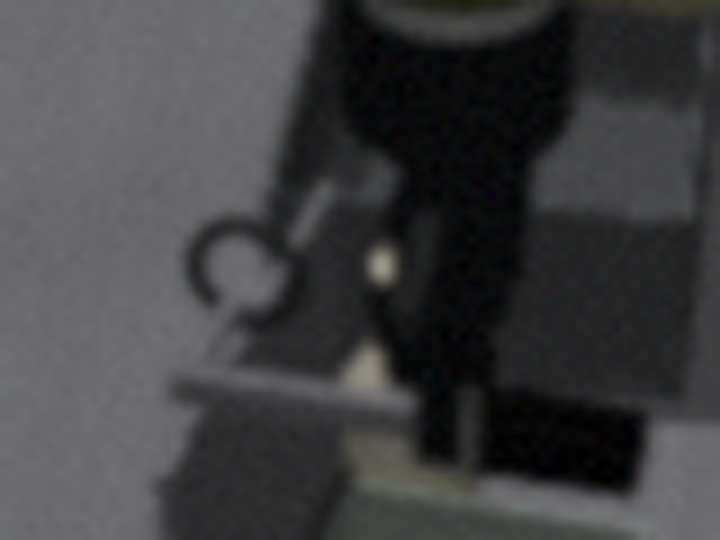

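View pics/t8.png

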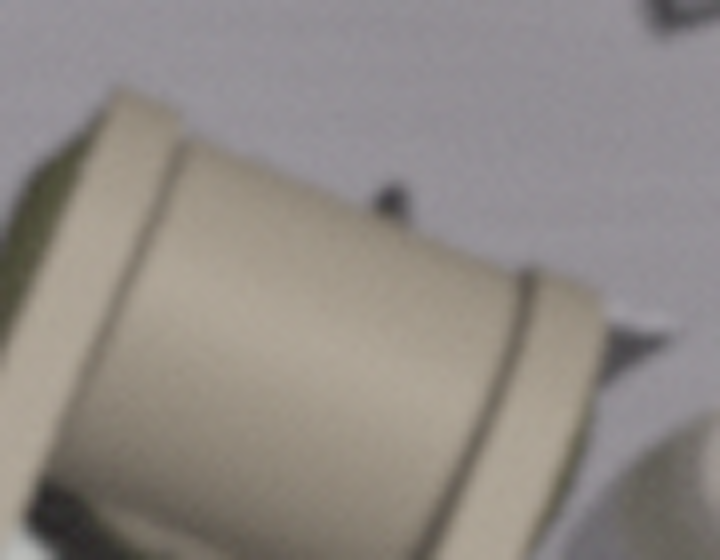

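Call:
{"api": "move_arm", "payload": {"series": [[[0,-3,-2],0,0],[[0,-9,-2],0,0],[[0,-15,-2],0,0],[[0,-21,-2],0,0],[[0,-27,-2],0,0],[[0,-33,-2],0,0],[[0,-39,-2],0,0],[[0,-43,-2],0,0],[[0,-45,-2],0,0]]}}

```text
time_s: 12.68
eef_pos: [577.1, -171.2, 345.9]
ee_rot: [-0.0, 0.081, 0.997, 0.0]
force: [-0.0, 0.5, -1.2]
grip_width: 0.253
```

Run:
```python
from h import *
plan([584.7,-127.2,345.5],170.7)
print('prong local',prong().round(1))
p,d=ctrl.capture('side');np.savez('pics/s9.npz',p=p,d=d);crop(p,200,280,80,140,9,'pics/s9.png')
```

```text
t 12.675 pos [ 577.1 -171.2  345.9] heading 170.73 f [-0.   0.5 -1.2] tq [ 0.03 -0.01 -0.08] g 0.253 q [-0.48  0.46  1.17  0.    1.5  -1.89]
shift [-0.5 44.6  0.4] yaw 0.030292257810316414
prong local [ 69.6   0.4 281.4]
```

View pics/s9.png

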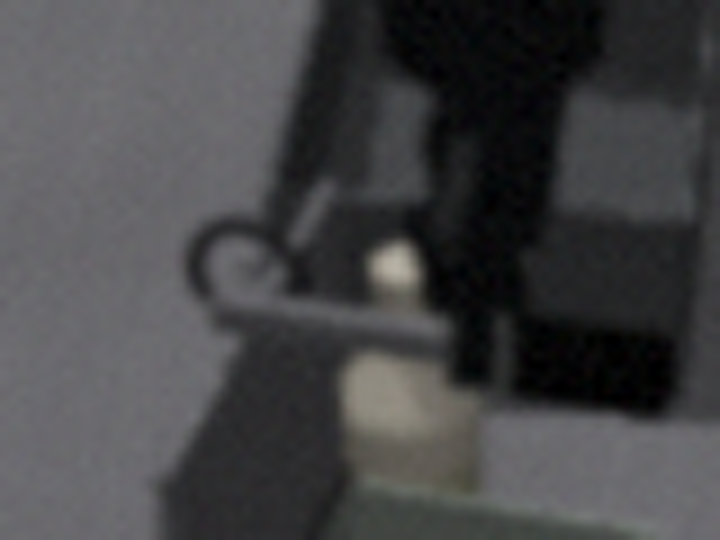

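Run:
```python
import numpy as np
x0,z0=69.6,281.4
ph=1.6
for k in range(45):
    ph=1.6-0.04*k
    x=65-154*np.cos(ph);z=127+154*np.sin(ph); print(round(ph,2),round(-(x-x0),1),round(-(z-z0),1),end=' | ')
    if k%5==4:print()
```

```text
1.6 0.1 0.5 | 1.56 6.3 0.4 | 1.52 12.4 0.6 | 1.48 18.6 1.0 | 1.44 24.7 1.7 | 
1.4 30.8 2.6 | 1.36 36.8 3.8 | 1.32 42.8 5.2 | 1.28 48.8 6.9 | 1.24 54.6 8.7 | 
1.2 60.4 10.9 | 1.16 66.1 13.2 | 1.12 71.7 15.8 | 1.08 77.2 18.6 | 1.04 82.6 21.6 | 
1.0 87.8 24.8 | 0.96 92.9 28.2 | 0.92 97.9 31.9 | 0.88 102.7 35.7 | 0.84 107.4 39.7 | 
0.8 111.9 43.9 | 0.76 116.2 48.3 | 0.72 120.4 52.9 | 0.68 124.3 57.6 | 0.64 128.1 62.4 | 
0.6 131.7 67.4 | 0.56 135.1 72.6 | 0.52 138.2 77.9 | 0.48 141.2 83.3 | 0.44 143.9 88.8 | 
0.4 146.4 94.4 | 0.36 148.7 100.1 | 0.32 150.8 106.0 | 0.28 152.6 111.8 | 0.24 154.2 117.8 | 
0.2 155.5 123.8 | 0.16 156.6 129.9 | 0.12 157.5 136.0 | 0.08 158.1 142.1 | 0.04 158.5 148.2 | 
0.0 158.6 154.4 | -0.04 158.5 160.6 | -0.08 158.1 166.7 | -0.12 157.5 172.8 | -0.16 156.6 178.9 |
```

Call:
{"api": "move_arm", "payload": {"series": [[[3,0,0],0,0],[[7,0,0],0,0],[[12.4,0,0.5],0,0],[[18.6,0,1],0,0],[[24.7,0,1.5],0,0],[[30.8,0,2.5],0,0],[[36.8,0,3.5],0,0],[[42.8,0,5],0,0],[[48.8,0,7],0,0],[[54.6,0,8.7],0,0]]}}

```text
time_s: 13.98
eef_pos: [522.8, -162.1, 337.1]
ee_rot: [0.0, 0.081, 0.997, -0.0]
force: [2.5, -0.7, -1.5]
grip_width: 0.255
```

Run:
```python
from h import *
plan([584.7,-127.2,345.5],170.7)
print('prong local',prong().round(1))
p,d=ctrl.capture('side');np.savez('pics/s10.npz',p=p,d=d);crop(p,200,280,80,140,9,'pics/s10.png')
```

```text
t 13.975 pos [ 522.8 -162.1  337.1] heading 170.74 f [ 2.5 -0.7 -1.5] tq [-0.   -0.31  0.04] g 0.255 q [-0.51  0.34  1.37  0.    1.43 -1.92]
shift [-55.5  44.4  -8.4] yaw 0.03829726097032449
prong local [ 14.6   0.6 272.6]
```

View pics/s10.png

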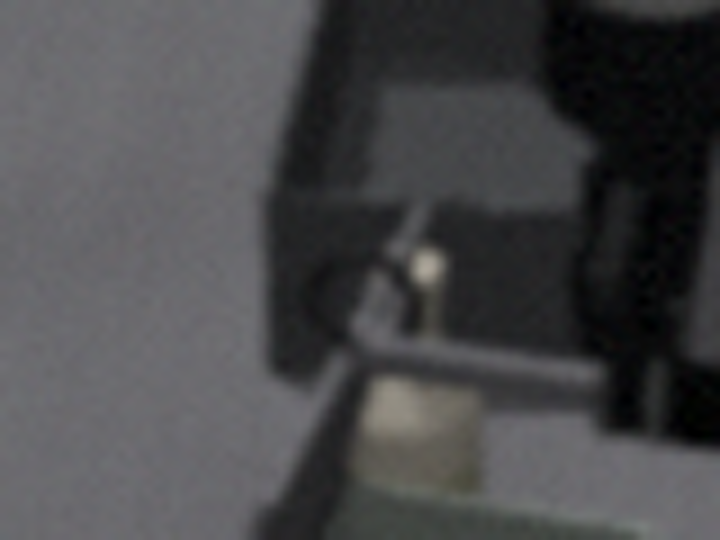

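Call:
{"api": "move_arm", "payload": {"series": [[[5.8,0,2.2],0,0],[[11.5,0,4.5],0,0],[[17.1,0,7.1],0,0],[[22.6,0,9.9],0,0],[[28,0,12.9],0,0],[[33.2,0,16.1],0,0],[[38.3,0,19.5],0,0],[[43.3,0,23.2],0,0],[[48.1,0,27],0,0],[[52.8,0,31],0,0]]}}

```text
time_s: 15.28
eef_pos: [470.8, -153.6, 305.9]
ee_rot: [-0.0, 0.081, 0.997, 0.0]
force: [1.5, 0.2, -0.9]
grip_width: 0.25
```

Run:
```python
from h import *
plan([584.7,-127.2,345.5],170.7)
print('prong local',prong().round(1))
p,d=ctrl.capture('side');np.savez('pics/s11.npz',p=p,d=d);crop(p,200,300,90,165,8,'pics/s11.png')
```

```text
t 15.275 pos [ 470.8 -153.6  305.9] heading 170.74 f [ 1.5  0.2 -0.9] tq [-0.08 -0.29  0.03] g 0.25 q [-0.55  0.25  1.58  0.    1.31 -1.96]
shift [-108.2   44.4  -39.6] yaw 0.03961490286255298
prong local [-38.1   0.6 241.4]
```

View pics/s11.png

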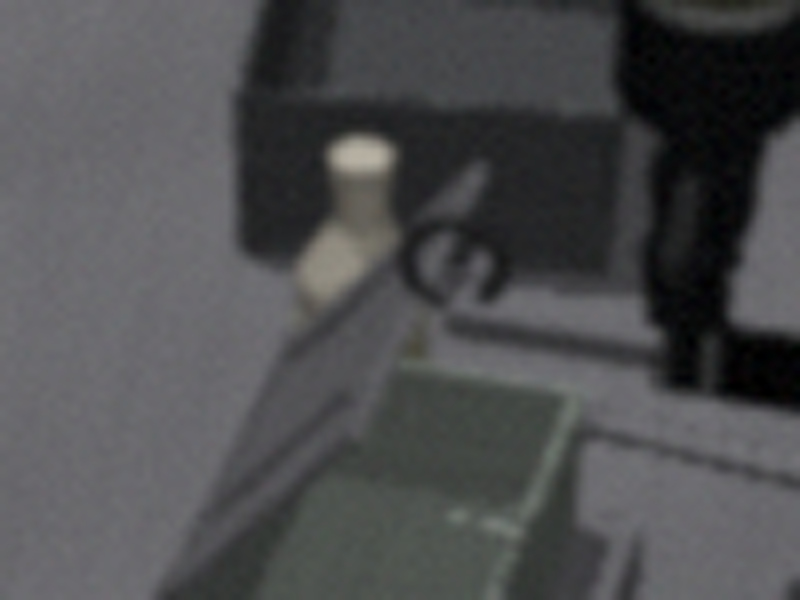

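Call:
{"api": "move_arm", "payload": {"series": [[[4.5,0,4.2],0,0],[[8.8,0,8.6],0,0],[[13,0,13.2],0,0],[[16.9,0,17.9],0,0],[[20.7,0,22.7],0,0],[[24.3,0,27.7],0,0],[[27.7,0,32.9],0,0],[[30.8,0,38.2],0,0],[[33.8,0,43.6],0,0],[[36.5,0,49.1],0,0]]}}

```text
time_s: 16.58
eef_pos: [434.9, -147.7, 256.7]
ee_rot: [-0.0, 0.081, 0.997, -0.0]
force: [1.5, -0.9, -0.9]
grip_width: 0.255
```

Run:
```python
from h import *
plan([584.7,-127.2,345.5],170.7)
print('prong local',prong().round(1))
p,d=ctrl.capture('side');np.savez('pics/s12.npz',p=p,d=d);crop(p,200,300,100,175,8,'pics/s12.png')
```

```text
t 16.575 pos [ 434.9 -147.7  256.7] heading 170.74 f [ 1.5 -0.9 -0.9] tq [-0.04 -0.23  0.08] g 0.255 q [-0.58  0.21  1.76 -0.    1.17 -1.99]
shift [-144.6   44.4  -88.8] yaw 0.03774762091907746
prong local [-74.5   0.6 192.2]
```

View pics/s12.png

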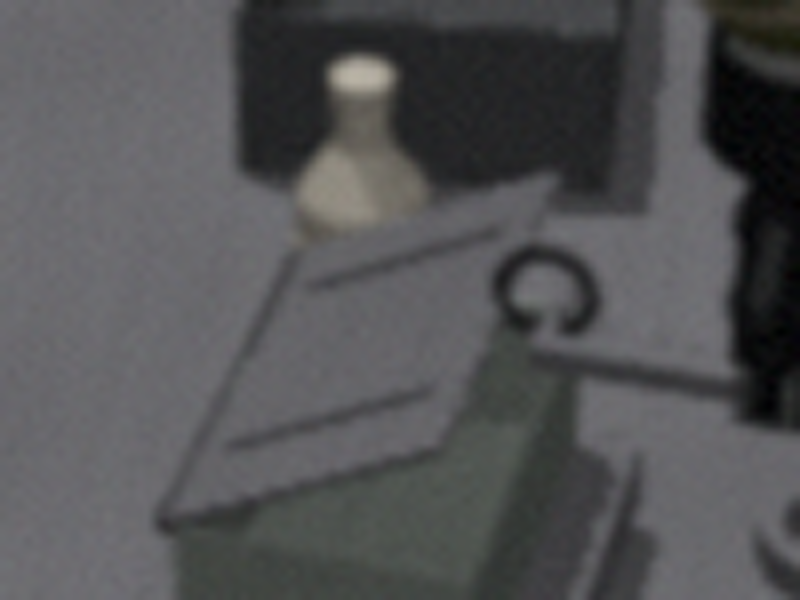

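Call:
{"api": "move_arm", "payload": {"series": [[[2.5,0,5.6],0,0],[[4.8,0,11.3],0,0],[[6.9,0,17.2],0,0],[[8.7,0,23],0,0],[[10.3,0,29],0,0],[[11.6,0,35],0,0],[[12.4,0,39.6],0,0],[[13.2,0,44.1],0,0],[[13.8,0,48.7],0,0],[[14.2,0,53.3],0,0]]}}

```text
time_s: 17.88
eef_pos: [421.0, -145.5, 203.5]
ee_rot: [0.0, 0.081, 0.997, -0.0]
force: [-0.1, -0.4, -1.3]
grip_width: 0.253
```

Run:
```python
from h import *
plan([584.7,-127.2,345.5],170.7)
print('prong local',prong().round(1))
p,d=ctrl.capture('side');np.savez('pics/s13.npz',p=p,d=d);crop(p,200,300,115,190,8,'pics/s13.png')
```

```text
t 17.875 pos [ 421.  -145.5  203.5] heading 170.74 f [-0.1 -0.4 -1.3] tq [-0.05 -0.13  0.04] g 0.253 q [-0.6   0.25  1.86 -0.    1.02 -2.01]
shift [-158.6   44.4 -141.9] yaw 0.0388003732117852
prong local [-88.5   0.5 139. ]
```

View pics/s13.png

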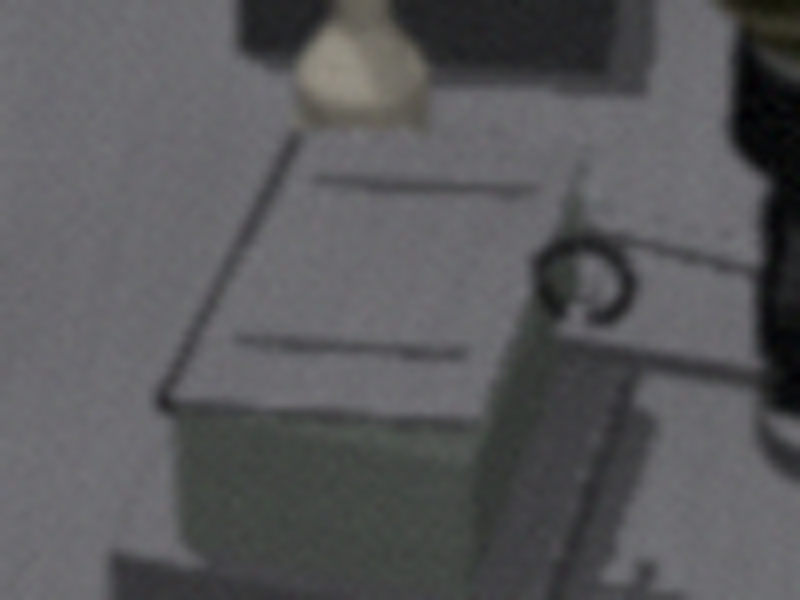

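Call:
{"api": "move_arm", "payload": {"series": [[[0.2,0,2.5],0,0],[[0.3,0,5],0,0],[[0.4,0,7.5],0,0],[[0.4,0,10],0,0],[[0.4,0,12.5],0,0],[[0.4,0,15],0,0],[[0.3,0,17.5],0,0],[[0.3,0,19.5],0,0]]}}

```text
time_s: 18.92
eef_pos: [420.8, -145.5, 184.2]
ee_rot: [0.0, 0.081, 0.997, -0.0]
force: [0.4, 0.5, -1.5]
grip_width: 0.253
```

Run:
```python
from h import *
plan([584.7,-127.2,345.5],170.7)
print('prong local',prong().round(1))
p,d=ctrl.capture('side');np.savez('pics/s14.npz',p=p,d=d);crop(p,200,300,115,190,8,'pics/s14.png')
```

```text
t 18.925 pos [ 420.8 -145.5  184.2] heading 170.74 f [ 0.4  0.5 -1.5] tq [ 0.05 -0.1  -0.  ] g 0.253 q [-0.6   0.28  1.88 -0.    0.97 -2.01]
shift [-158.8   44.4 -161.3] yaw 0.04078138074544313
prong local [-88.7   0.5 119.7]
```

View pics/s14.png

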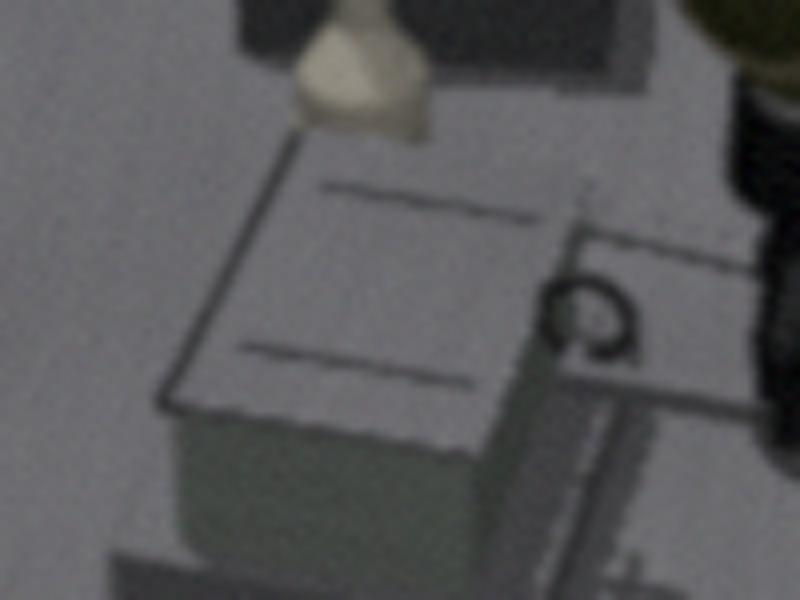

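Call:
{"api": "move_arm", "payload": {"series": [[[0,0,1],0,0],[[0,0,2],0,0],[[0,0,3],0,0],[[0,0,4],0,0],[[0,0,4],0,0]]}}

```text
time_s: 19.6
eef_pos: [420.9, -145.5, 180.8]
ee_rot: [0.0, 0.081, 0.997, -0.0]
force: [-3.5, 2.5, 6.4]
grip_width: 0.251
```

```bash
cat >> h.py <<'E'
def cover(name):
    m=ctrl.camera_model(name);p,d=ctrl.capture(name); L=(cloud(m,d)-O)@Rt
    b=(abs(L[:,:,0])<50)&(abs(L[:,:,1])<85)&(L[:,:,2]>110)&(L[:,:,2]<175); Q=L[b]
    for _ in range(3):
        A=np.c_[65-Q[:,0],Q[:,1],np.ones(len(Q))]; c=np.linalg.lstsq(A,Q[:,2],rcond=None)[0]; r=abs(A@c-Q[:,2]); Q=Q[r<max(3,2.5*np.median(r))]
    print(name,'cover slope',c.round(3),len(Q))
    b=(abs(L[:,:,0]+91)<30)&(abs(L[:,:,1])<6)&(L[:,:,2]>95)&(L[:,:,2]<175); print('  ring',L[b].min(0).round(1),L[b].max(0).round(1))
    return p,d
E
python3 - <<'E'
from h import *
plan([584.7,-127.2,345.5],170.7)
print('prong local',prong().round(1))
cover('top'); cover('side')
E
```

```text
t 19.6 pos [ 420.9 -145.5  180.8] heading 170.74 f [-3.5  2.5  6.4] tq [-0.03 -0.16  0.05] g 0.251 q [-0.6   0.29  1.89 -0.    0.96 -2.01]
shift [-158.9   44.4 -164.6] yaw 0.044824315141312354
prong local [-88.6   0.5 116.4]
top cover slope [ 3.00000e-03 -1.00000e-03  1.34121e+02] 1722
  ring [-109.7   -5.8  112.4] [-61.2   6.  156.4]
side cover slope [-6.00000e-03 -3.00000e-03  1.34819e+02] 755
  ring [-112.    -4.8  104.2] [-62.    5.9 157.9]
```

Call:
{"api": "move_arm", "payload": {"series": [[[0,0,0.5],0,0],[[0,0,1],0,0],[[0,0,1.5],0,0],[[0,0,1.5],0,0]]}}

```text
time_s: 20.2
eef_pos: [420.9, -145.6, 179.7]
ee_rot: [0.001, 0.081, 0.997, -0.0]
force: [-5.9, 2.9, 11.1]
grip_width: 0.254
```

Run:
```python
from h import *
plan([584.7,-127.2,345.5],170.7)
print('prong local',prong().round(1))
cover('top'); p,d=cover('side');crop(p,200,300,115,190,8,'pics/s15.png')
```

```text
t 20.2 pos [ 420.9 -145.6  179.7] heading 170.75 f [-5.9  2.9 11.1] tq [-0.06 -0.09  0.01] g 0.254 q [-0.6   0.29  1.89 -0.    0.96 -2.01]
shift [-158.9   44.3 -165.7] yaw 0.046969135790106975
prong local [-88.5   0.5 115.3]
top cover slope [-0.00000e+00  1.00000e-03  1.34316e+02] 1716
  ring [-109.9   -5.7  111.8] [-61.3   5.6 158.9]
side cover slope [6.000e-03 1.000e-03 1.338e+02] 710
  ring [-111.9   -6.   103.7] [-61.4   6.  154.4]
```

View pics/s15.png

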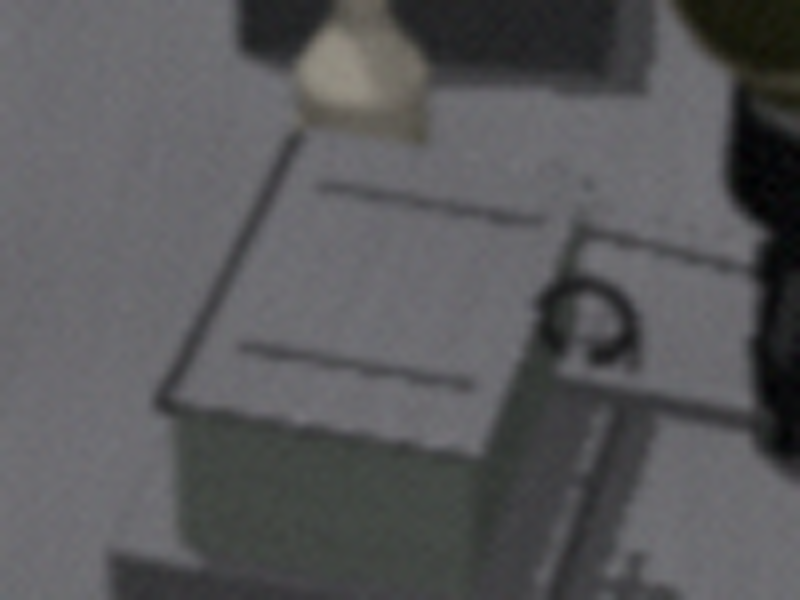

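Call:
{"api": "move_arm", "payload": {"series": [[[0,0,-3],0,0],[[0,0,-7],0,0],[[0,0,-11],0,0],[[0,0,-13],0,0],[[0,0,-13],0,0]]}}

```text
time_s: 20.92
eef_pos: [420.8, -145.4, 191.8]
ee_rot: [-0.0, 0.081, 0.997, 0.0]
force: [-0.1, -0.1, -1.9]
grip_width: 0.251
```

Run:
```python
from h import *
plan([584.7,-127.2,345.5],170.7)
print('prong local',prong().round(1))
p,d=cover('side');crop(p,200,300,115,190,8,'pics/s16.png')
```

```text
t 20.925 pos [ 420.8 -145.4  191.8] heading 170.74 f [-0.1 -0.1 -1.9] tq [0.01 0.03 0.  ] g 0.251 q [-0.6   0.27  1.88  0.    0.99 -2.01]
shift [-158.9   44.4 -153.7] yaw 0.0401810922146808
prong local [-88.8   0.6 127.3]
side cover slope [-1.00000e-03 -3.00000e-03  1.34213e+02] 699
  ring [-112.4   -5.6   96.4] [-62.4   5.9 155.7]
```

View pics/s16.png

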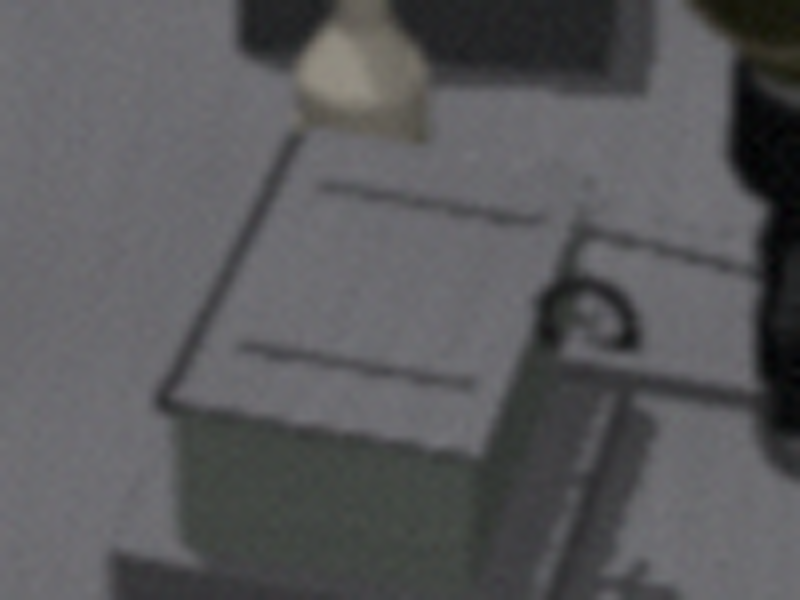

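Prong centred in the ring with no contact force and the cover unmoved; raise 2 mm and withdraw sideways, slowly.

Call:
{"api": "move_arm", "payload": {"series": [[[0,0,-2],0,0],[[0,4,-2],0,0],[[0,11,-2],0,0],[[0,18,-2],0,0],[[0,25,-2],0,0],[[0,32,-2],0,0],[[0,40,-2],0,0],[[0,50,-2],0,0],[[0,58,-2],0,0],[[0,60,-2],0,0]]}}

```text
time_s: 22.22
eef_pos: [430.5, -85.7, 193.8]
ee_rot: [0.0, 0.08, 0.997, -0.0]
force: [-0.3, 0.5, -1.6]
grip_width: 0.254
```

Run:
```python
from h import *
plan([430,20,191],170.7)
print('prong local',prong().round(1))
p,d=cover('side');crop(p,200,300,115,190,8,'pics/s17.png')
cover('top')
```

```text
t 22.225 pos [430.5 -85.7 193.8] heading 170.78 f [-0.3  0.5 -1.6] tq [-0.03 -0.03  0.02] g 0.254 q [-0.46  0.26  1.89  0.    0.99 -1.87]
shift [ 17.4 104.2   2.8] yaw 0.082152722223924
prong local [-88.8  61.2 129.3]
side cover slope [ 5.00000e-03 -3.00000e-03  1.33846e+02] 738
  ring [-111.5   -4.    96.4] [-61.3   5.9 155.5]
top cover slope [ 1.00000e-03 -0.00000e+00  1.34198e+02] 1808
  ring [-109.5   -5.8  112. ] [-61.3   5.7 157.5]
```

View pics/s17.png

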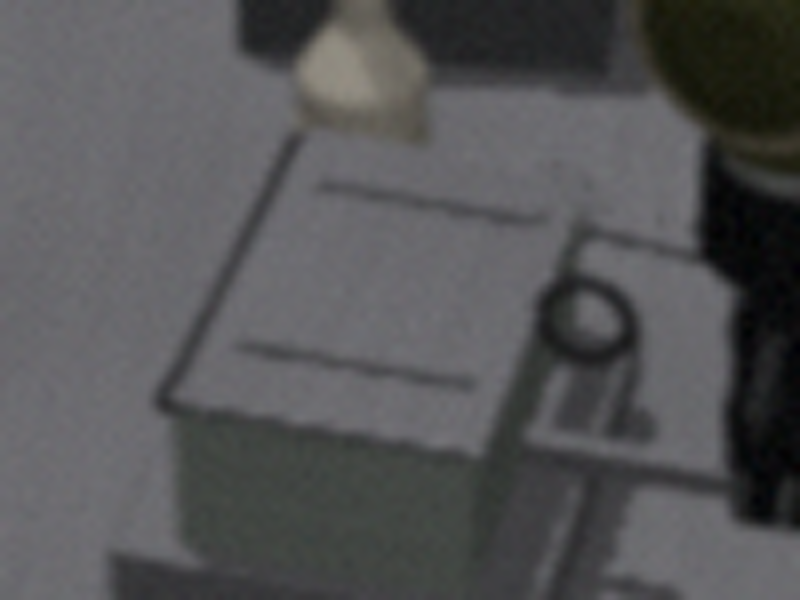

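Call:
{"api": "move_arm", "payload": {"series": [[[3,15,0],0,0],[[8,45,0],0,0],[[14,80,5],0,0],[[18,108,25],0,0],[[20,122,55],0,0],[[20,124,80],0,0],[[20,124,98],0,0],[[20,124,108],0,0],[[20,124,112],0,0],[[20,124,112],0,0]]}}

```text
time_s: 23.58
eef_pos: [430.8, 39.4, 82.1]
ee_rot: [0.0, 0.081, 0.997, 0.0]
force: [0.4, -0.5, -0.6]
grip_width: 0.253
```

Run:
```python
from h import *
plan([430,40,76.9],170.7)
p,d=ctrl.capture('side');crop(p,200,350,120,240,5,'pics/s18.png')
```

```text
t 23.575 pos [430.8  39.4  82.1] heading 170.73 f [ 0.4 -0.5 -0.6] tq [-0.01  0.05  0.02] g 0.253 q [-0.18  0.45  1.99  0.    0.69 -1.59]
shift [0.8 0.4 5.2] yaw 0.033878796896658514
```

View pics/s18.png

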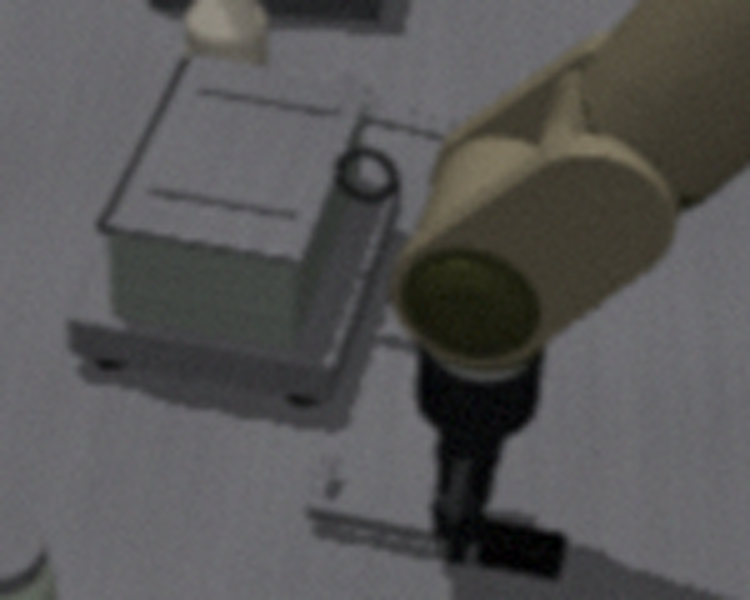

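Lower the last few mm.

Call:
{"api": "move_arm", "payload": {"series": [[[0,0,1.5],0,0],[[0,0,3],0,0],[[0,0,4.5],0,0],[[0,0,5],0,0],[[0,0,5],0,0]]}}

```text
time_s: 24.25
eef_pos: [430.6, 39.4, 76.9]
ee_rot: [-0.0, 0.081, 0.997, -0.0]
force: [-1.6, -0.5, 2.7]
grip_width: 0.258
```

Run:
```python
from h import *
plan([430,40,76.9],170.7)
```

```text
t 24.25 pos [430.6  39.4  76.9] heading 170.74 f [-1.6 -0.5  2.7] tq [-0.04  0.26 -0.03] g 0.258 q [-0.18  0.47  2.   -0.    0.68 -1.59]
shift [ 0.7  0.5 -0. ] yaw 0.042971888798518876
```

Call:
{"api": "move_arm", "payload": {"series": [[[0,0,0],0,0.3],[[0,0,0],0,0.45],[[0,0,0],0,0.7],[[0,0,0],0,0.9],[[0,0,-5],0,0.9],[[0,0,-25],0,0.9],[[0,0,-60],0,0.9],[[0,0,-110],0,0.9],[[0,0,-160],0,0.9],[[0,0,-200],0,0.9]]}}

```text
time_s: 25.5
eef_pos: [430.4, 39.4, 279.2]
ee_rot: [0.001, 0.081, 0.997, -0.0]
force: [0.7, 0.2, -0.8]
grip_width: 0.899
```

Run:
```python
from h import *
np.set_printoptions(precision=1,suppress=True)
plan([330,230,300],170.7)
m=ctrl.camera_model('wrist');p,d=ctrl.capture('wrist');crop(p,0,512,0,384,1.5,'pics/w19.png')
P=cloud(m,d);z=P[:,:,2]
b=(z>20)&(z<32)&(P[:,:,0]>320)&(P[:,:,0]<460)&(abs(P[:,:,1]-50)<60); ys,xs=np.where(b);print(len(ys),np.median(z[b]),np.std(z[b]))
```

```text
t 25.5 pos [430.4  39.4 279.2] heading 170.74 f [ 0.7  0.2 -0.8] tq [-0.  -0.1 -0. ] g 0.899 q [-0.2  0.1  1.8  0.   1.2 -1.6]
shift [129.8 171.9 -21. ] yaw 0.04018660739779989
1672 24.188406999677113 0.9164419128750732
```

View pics/w19.png

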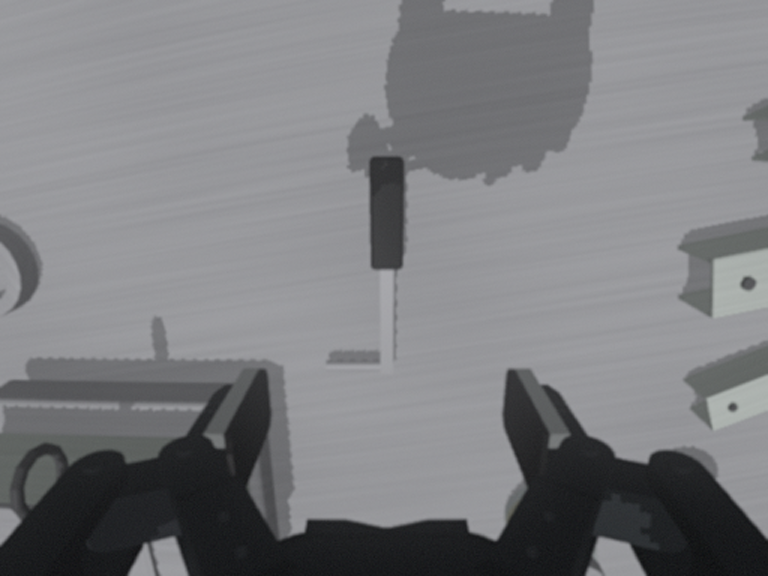

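Call:
{"api": "move_arm", "payload": {"series": [[[5,30,-20],0,0.9],[[10,70,-40],0,0.9],[[20,110,-50],0,0.9],[[30,150,-50],0,0.9],[[30,160,-50],0,0.9],[[30,160,-50],0,0.9]]}}

```text
time_s: 26.3
eef_pos: [426.8, 202.0, 326.6]
ee_rot: [-0.0, 0.08, 0.997, -0.0]
force: [0.4, 0.6, -0.1]
grip_width: 0.899
```

Run:
```python
from h import *
plan([330,230,300],170.7)
p,d=cover('side');crop(p,0,512,0,384,1.5,'pics/s20.png')
p,d=cover('top');crop(p,0,512,0,384,1.5,'pics/t20.png')
```

```text
t 26.3 pos [426.8 202.  326.6] heading 170.78 f [ 0.4  0.6 -0.1] tq [-0.01  0.07 -0.02] g 0.899 q [ 0.19  0.18  1.61 -0.    1.35 -1.22]
shift [100.   12.1  26.6] yaw 0.08443635306605302
side cover slope [-2.00000e-03 -6.00000e-03  1.34574e+02] 685
  ring [-111.7   -5.1  102.3] [-61.4   5.9 154.9]
top cover slope [-0.00000e+00 -1.00000e-03  1.34373e+02] 1731
  ring [-109.5   -5.7  111.9] [-61.4   5.6 158.8]
```

View pics/s20.png

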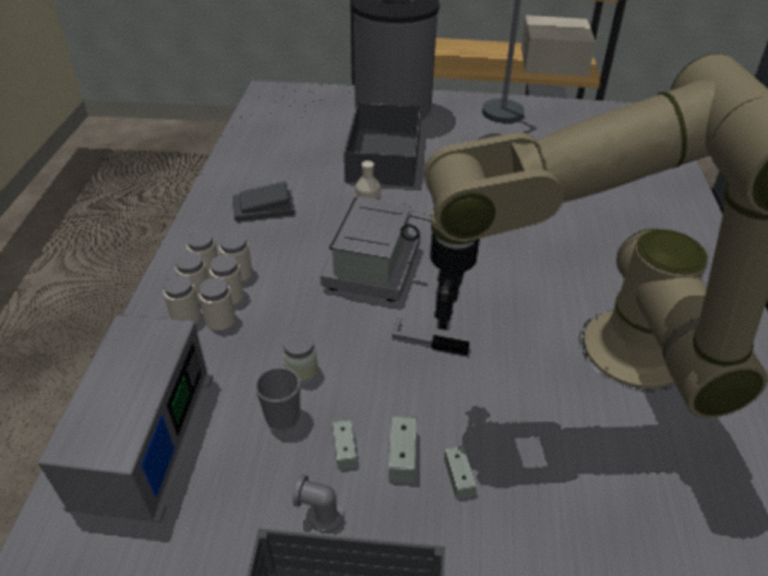

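View pics/t20.png

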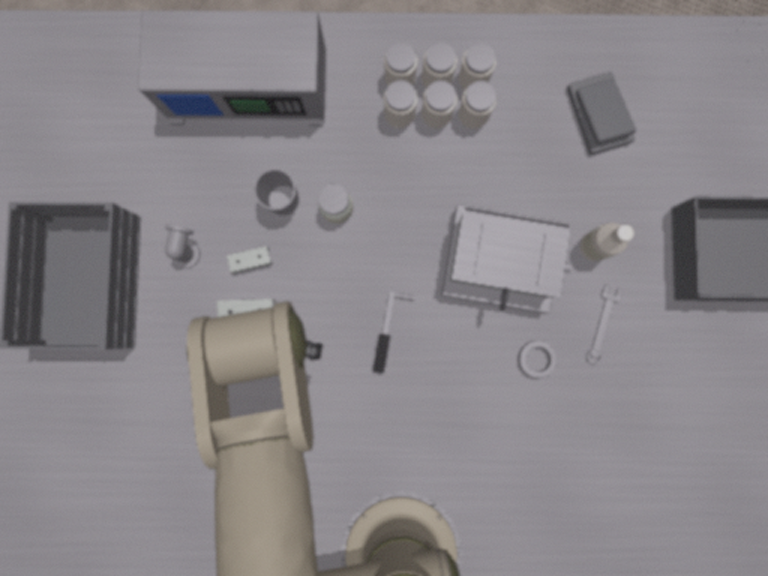

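The cover is level, the hook lies flat and free at about (385, 335) in the top view, and the other things on the bench stand where they were. I'm handing it in.

```bash
python3 -c "
from rig import ctrl
print(ctrl.finish_job())"
```

```text
the job is handed in; nothing more can be done
None
```

The drip tank's cover is shut and the hook lies flat on the bench, released. I handed the job in at about 26.4 s on the robot's clock.

**What I did:** I drew the hook out of the sleeve by its steel bar (140 mm), let go, and took it again by the handle at about hook x = -14 mm. I passed the prong about halfway through the eye and swung the cover down slowly along its arc. After shutting it I centred the prong in the eye, drew it out sideways and laid the hook on clear bench.

**Last checks:**
- **Cover:** The fitted slope was 0.000 from the top camera and -0.002 from the side camera, with side readings scattering by about ±0.006. The cover did not move while the prong pressed it with about 11 N, nor when the prong was withdrawn.
- **Forces:** The highest wrist-force reading I took was about 13 N. I read it only between moves.
- **Hook:** The handle's top measures 24 mm above the bench, which matches the hook lying flat.
- **Other things on the bench:** They look unmoved in the last pictures, judged by eye. The arm partly hides the sleeve in the top view, but it is clear in the side view.

No check failed. My first estimate of the eye's position, made across the two views, missed by 10 mm. I used the depth readings instead, and they agreed with the side view.

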